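# Make up two growing kits at the seed library counter

### The job

Make up the two growing kits. On the yellow plinth build, from the bottom up: the red tin, the terracotta pot on the tin, and the yellow-capped seed tube standing in that pot; on the green plinth: the blue pot, and the green-capped seed tube standing in it. Everything is to stand upright and well centred on what is under it (within about a centimetre), and the amber jar, the card box and the tape dispenser stay where they are.

Things in the scene. Friction and masses are not known exactly. Their poses are not given: they have to be found in the camera images.
- plinth_yellow: Yellow round display plinth fixed to the counter, a flat disc without a rim, 104 mm across, 10 mm thick. Origin: centre of its underside, on the counter; z up
- plinth_green: Green round display plinth fixed to the counter, a flat disc without a rim, 104 mm across, 10 mm thick. Origin: centre of its underside, on the counter; z up
- tin_center (a point): Red flat round tin with a steel-coloured band, closed, flat top and bottom, straight-sided, 66 mm across, 40 mm tall, loose, about 0.16 kg. Point: on its axis, half-way up (20 mm above the underside); z up
- pot_terracotta_center (a point): Terracotta (orange-brown) flower pot standing upright, open at the top, 50 mm tall; rim band 64 mm across and straight-sided over the top 18 mm, below it the side tapers to 54 mm across the foot; wall 3.5 mm, inner floor 5 mm above the underside (45 mm deep), inside about 47 mm across at the floor. Loose, about 0.12 kg. Point: on its axis, half-way up (25 mm above the underside); z up
- pot_blue_center (a point): Blue flower pot standing upright, open at the top, 50 mm tall; rim band 64 mm across and straight-sided over the top 18 mm, below it the side tapers to 54 mm across the foot; wall 3.5 mm, inner floor 5 mm above the underside (45 mm deep), inside about 47 mm across at the floor. Loose, about 0.12 kg. Point: on its axis, half-way up (25 mm above the underside); z up
- tube_yellow_center (a point): White seed tube with a yellow cap, standing upright, closed, round, 24 mm across and 95 mm tall; straight-sided, the cap (top 26 mm) is flush with the body; loose, about 45 g. Standing in a pot its top 50 mm stick out above the rim. Point: on its axis, half-way up (47.5 mm above the underside); z up
- tube_green_center (a point): White seed tube with a green cap, standing upright, closed, round, 24 mm across and 95 mm tall; straight-sided, the cap (top 26 mm) is flush with the body; loose, about 45 g. Standing in a pot its top 50 mm stick out above the rim. Point: on its axis, half-way up (47.5 mm above the underside); z up
- jar_center (a point): Bystander: amber glass jar with a black cap, 60 mm across, 60 mm tall, loose. Point: on its axis, half-way up
- card_box_center (a point): Bystander: black open card box with yellow and white cards, 110 x 130 x 75 mm (cards reach 92 mm), loose, off to the right of the work. Point: centre of the box, 37.5 mm up
- tape_center (a point): Bystander: grey desk tape dispenser with a clear roll, 150 x 55 mm, 77 mm tall, loose, off to the left of the work. Point: 30 mm above the middle of its underside
Not all that is in view belongs to the job. Of the things that look like the part that bears tin_center, the larger one is meant.

How it is judged:
At the end, for the whole second after the job is handed in: Yellow plinth: tin, terracotta pot, yellow-capped tube in it; green plinth: blue pot, green-capped tube in it. Each centre within 14 mm sideways of what is under it, within 5 mm of its seated height, tilt under 0.1 rad (tubes 0.15), slower than 0.01 m/s (horizontal distance between tin_center and plinth_yellow below 0.014 m and z of tin_center in the frame of plinth_yellow between 0.025 and 0.035 m and angle between each of tin_center, pot_terracotta_center, pot_blue_center's own z axis and vertical below 0.1 rad and horizontal distance between pot_terracotta_center and tin_center below 0.014 m and z of pot_terracotta_center in the frame of tin_center between 0.04 and 0.05 m and horizontal distance between tube_yellow_center and pot_terracotta_center below 0.014 m and z of tube_yellow_center in the frame of pot_terracotta_center between 0.0225 and 0.0325 m and angle between each of tube_yellow_center, tube_green_center's own z axis and vertical below 0.15 rad and horizontal distance between pot_blue_center and plinth_green below 0.014 m and z of pot_blue_center in the frame of plinth_green between 0.03 and 0.04 m and horizontal distance between tube_green_center and pot_blue_center below 0.014 m and z of tube_green_center in the frame of pot_blue_center between 0.0225 and 0.0325 m and linear speed of each of tin, pot_terracotta, pot_blue, tube_yellow, tube_green below 0.01 m/s); the robot touches nothing.
It fails at once if the amber jar was moved more than 20 mm (distance of jar_center from where it was at the start of the episode above 0.02 m).
It fails at once if the card box was moved more than 20 mm (distance of card_box_center from where it was at the start of the episode above 0.02 m).
It fails at once if the tape dispenser was moved more than 20 mm (distance of tape_center from where it was at the start of the episode above 0.02 m).
It also fails if it takes over 122 s, if anything falls off the work surface, if the arm or the gripper's body presses on something with over 40 N, if the wrist force passes 120 N, or if a joint passes its speed limit or range.

### The arm

A 6-joint arm with a two-finger parallel gripper is mounted at the origin on the work surface. World frame = base frame: x ahead of the robot, y to its left, z up, the work surface at z = 0. Lengths are in m, angles in rad, forces in N, time in s.
With the tool pointing down it reaches from about 0.225 to 0.875 m from the base axis. Payload 3.4 kg.
Tool frame: the origin (TCP) lies at the very end of the fingers, on their centre line; the grasp point (between the pads) lies behind it (manip.tcp_to_grasp is the z of the grasp point in the tool frame, in m); z points along the fingers, y is the direction in which the jaws open and shut (so a half turn about z gives the same grasp; the last joint's range is limited). The gripper opens to 85 mm and grips with 20 to 120 N. Pads are 22 mm wide; open, the fingers measure 114 mm over their backs; the gripper's body (76 mm by 85 mm) begins 54 mm behind the grasp point. The pads swing forward as they close: fully open they stand 13 mm farther back than shut.
Start: joints at [1.103, 0.276, 1.505, -0, 1.361, -0.121], TCP at [0.195, 0.541, 0.231] pointing down, gripper open.
Joint ranges: [-2.89, 2.89], [-0.75, 2.08], [0.22, 2.7], [-1.18, 4.32], [0.11, 2.71], [-2.7, 2.7]. Speed limits (rad/s): [2.57, 2.57, 3.14, 3.14, 3.14, 3.14].

### API

Orientations are given as a unit quaternion [w, x, y, z].
In Python, from rig import manip, eyes gives the robot as it stands.
- The arm moves only by the tool servo_tool, never from a script. Its argument "increments" is a list of rows, each an object with "slide": the shift along the tool's x, y, z in m, a list of three; "spin": the turn about the tool's z in degrees. A call has 1 to 8 rows; each row shifts and turns the commanded pose from where the row before left it, along the tool's axes as they then stand; what a row does not reach is not made up. A row lasts 1/10 s, in which the tool goes at most 50 mm and 8.59 degrees, less where a joint would pass 70% of its speed; a pose out of reach is approached as far as the arm can. A call is refused whole if a number of a shift passes 0.05 or a number of a turn 8.59, either way. A call with a gripper value outside its range is refused whole. "hand" is the opening, from 0 (shut) to 1 (fully open), set as the call begins (left out, the last holds). The fingers move at their own pace and stop on an object; "newtons" is the grip in N (left out, the last holds). Time passes only in rows, so rows that do not move let the fingers close. It gives the time, the measured TCP pose, the force and the opening at its end, in the units of the state.
- manip.get_state(): the state, without advancing time (a new reading comes with each control period).
- eyes.get_image(name): name is "side" or "top" or "wrist"; returns the picture (400x640x3 uint8, blue, green, red); there is no depth.
- eyes.calibration(name): a dict with "fx", "fy", "cx", "cy" (pixels), "rvec" (rotation vector, rad) and "tvec" (3), from world to camera coordinates, as OpenCV has them; the wrist camera has in their place "hand_eye" (4x4, takes a point from camera to tool coordinates, whose origin is the TCP and whose axes are the flange's). Camera axes: x right, y down, z forward; pixel columns grow to the right and rows downward; lengths in m; the calibration is good to about 2 mm. A picture is of the moment at which its call begins: read the wrist's pose just before it. calibration takes no time and is no camera call.
- manip.sign_off(): hands the job in, once; it reports no verdict.
The state is a dict: "clock": time; "qpos": joint angles; "qd": joint speeds; "effort": joint torques, N m; "position": TCP position; "ee_rot": TCP orientation; "contact_force": force on the tool from outside, world axes, zero at the start; "moment": the same for the moment, N m; "width": finger opening in m.
Only numpy, scipy, OpenCV 4.12 (cv2) and the standard library are available. Lean on these libraries where they do the work, as an engineer would, in place of code of your own. Each camera call takes 0.05 s, during which the arm holds its last target.

## Working session

There is one attempt and no reset: what is moved stays moved. The work goes in short steps, Python scripts to look and compute and a tool call to move; the robot and the scene stay as the last step left them, time stands still between calls to the robot, and variables do not carry over. Pictures are saved under pics/ and viewed, and the job is handed in when it is done.

Besides the shell and the picture viewer there is one more tool, called after ">>>" by a JSON object that holds its "name" and its "arguments". servo_tool: Moves the arm, as the interface text tells. Its arguments: {"type":"object","properties":{"increments":{"type":"array","items":{"type":"object","properties":{"slide":{"type":"array","items":{"type":"number"}},"spin":{"type":"number"}}}},"hand":{"type":"number"},"newtons":{"type":"number"}},"required":["increments"]}

```bash
mkdir -p pics; ls
python3 - <<'E'
from rig import manip, eyes
import cv2
s=manip.get_state()
print(s, manip.tcp_to_grasp)
for n in ["side","top","wrist"]:
    cv2.imwrite(f"pics/{n}0.png",eyes.get_image(n)); print(n,eyes.calibration(n))
E
```

```text
pics
{'clock': 0.0, 'qpos': array([ 1.10299243e+00,  2.76577104e-01,  1.50612917e+00, -1.08663538e-05,
        1.36073381e+00, -1.21014024e-01]), 'qd': array([-0.00166397,  0.00021969,  0.00125364, -0.00043023,  0.00062505,
       -0.0013862 ]), 'effort': array([ 1.14549031e-03, -4.16777551e+01, -2.45807683e+01, -3.47126888e-04,
        1.11277570e-02, -2.25078367e-06]), 'position': array([0.19520186, 0.54027707, 0.23045152]), 'ee_rot': array([-2.62953893e-04,  1.72526171e-01,  9.85004501e-01, -8.85511544e-04]), 'contact_force': array([0.70311552, 0.49264064, 0.12596835]), 'moment': array([0.02927274, 0.05907052, 0.00994509]), 'width': 0.08545584644306417} -0.0187
side {'fx': 390.6628250401729, 'fy': 390.6628250401729, 'cx': 319.1832461502256, 'cy': 204.4524957576013, 'rvec': array([ 0.42500996, -2.62870836,  1.37470414]), 'tvec': array([0.4572219 , 0.12539988, 1.09676953])}
top {'fx': 461.942664177184, 'fy': 461.942664177184, 'cx': 316.2617460130658, 'cy': 205.90390925282782, 'rvec': array([ 2.18929703, -2.18330588,  0.08880304]), 'tvec': array([0.00872878, 0.49692592, 1.25091227])}
wrist {'fx': 343.05484828036316, 'fy': 343.05484828036316, 'cx': 318.81922262978435, 'cy': 200.9008065319791, 'hand_eye': array([[-4.73219733e-04, -9.48256553e-01, -3.17504782e-01,
         8.08979121e-02],
       [ 9.99999795e-01, -5.85944655e-04,  2.59543250e-04,
         1.70826042e-04],
       [-4.32153818e-04, -3.17504594e-01,  9.48256635e-01,
        -1.42526665e-01],
       [ 0.00000000e+00,  0.00000000e+00,  0.00000000e+00,
         1.00000000e+00]])}
```

View pics/top0.png

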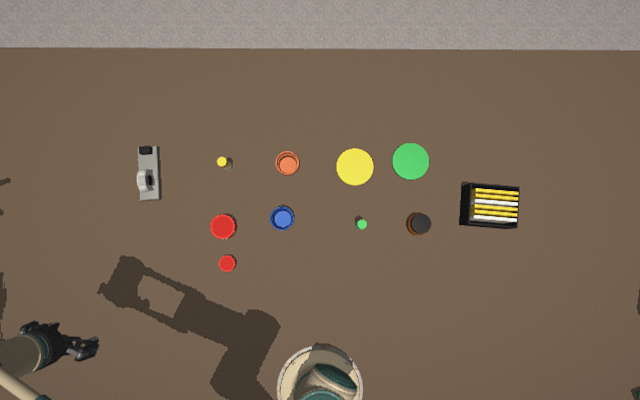

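View pics/side0.png

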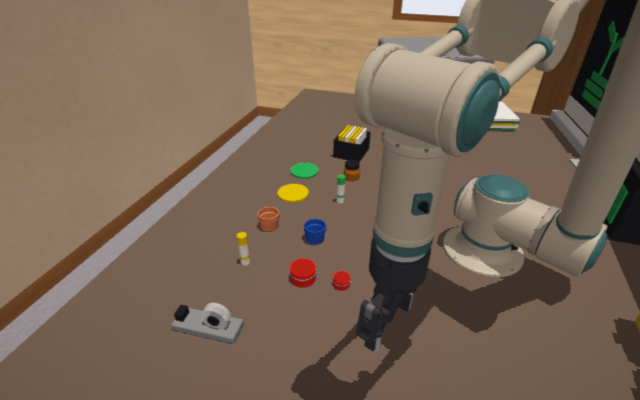

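View pics/wrist0.png

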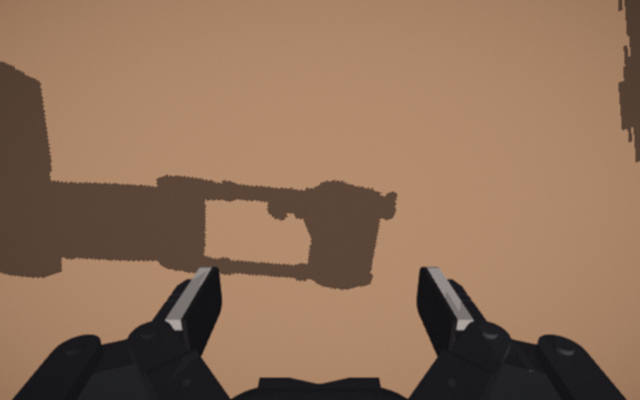

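The top view shows:
- The large red tin at (223,227), with a smaller look-alike at (227,264).
- The yellow tube at (222,161) and the green tube at (362,224).
- The terracotta pot at (287,163) and the blue pot at (282,218).
- The yellow plinth at (355,167) and the green plinth at (410,161).
- The jar at (419,224).

Next I'll measure them by colour mask.

```bash
cat > h.py <<'E'
import numpy as np, cv2
from scipy.spatial.transform import Rotation as R
from rig import manip, eyes
HSV={'red':[((0,200,60),(5,255,255)),((174,200,60),(180,255,255))],'terra':[((6,130,60),(14,255,255))],'blue':[((108,150,40),(125,255,255))],
'yellow':[((22,170,90),(33,255,255))],'green':[((50,120,60),(80,255,255))]}
def cam(n,st=None):
    c=eyes.calibration(n); K=np.array([[c['fx'],0,c['cx']],[0,c['fy'],c['cy']],[0,0,1.]])
    if n!='wrist':
        Rc=cv2.Rodrigues(c['rvec'])[0]; return K,Rc.T,-Rc.T@c['tvec']
    q=st['ee_rot']; Rt=R.from_quat([q[1],q[2],q[3],q[0]]).as_matrix(); H=c['hand_eye']
    return K,Rt@H[:3,:3],st['position']+Rt@H[:3,3]
def toplane(cm,uv,z):
    K,Rw,o=cm; d=Rw@np.linalg.inv(K)@np.array([uv[0],uv[1],1.]); return o+d*(z-o[2])/d[2]
def proj(cm,p):
    K,Rw,o=cm; v=K@(Rw.T@(np.asarray(p)-o)); return v[:2]/v[2]
def mask(img,col):
    h=cv2.cvtColor(img,cv2.COLOR_BGR2HSV); m=np.zeros(h.shape[:2],np.uint8)
    for a,b in HSV[col]: m|=cv2.inRange(h,a,b)
    return m
def blobs(img,col,amin=30):
    out=[]
    for c in cv2.findContours(mask(img,col),cv2.RETR_EXTERNAL,cv2.CHAIN_APPROX_NONE)[0]:
        hl=cv2.convexHull(c); M=cv2.moments(hl)
        if M['m00']>amin: out.append((M['m10']/M['m00'],M['m01']/M['m00'],M['m00'],cv2.boundingRect(c)))
    return sorted(out,key=lambda b:-b[2])
E
python3 - <<'E'
from h import *
for n in ['top','side']:
    im=cv2.imread(f'pics/{n}0.png'); cm=cam(n); print(n,cm[2].round(3))
    for col in HSV:
        for b in blobs(im,col): 
            print(col,np.round(b[:3],1),b[3],*[toplane(cm,b[:2],z)[:2].round(4) for z in (.01,.02,.025,.045,.082)])
E
```

```text
top [0.402 0.018 1.284]
terra [286.8 162.6 432.5] (275, 151, 24, 24) [0.6183 0.0924] [0.6166 0.0918] [0.6158 0.0915] [0.6124 0.0904] [0.6061 0.0882]
terra [413.5 224.  220. ] (406, 213, 15, 22) [ 0.4481 -0.2587] [ 0.4478 -0.2565] [ 0.4476 -0.2554] [ 0.4469 -0.2511] [ 0.4455 -0.2431]
blue [281.6 217.9 392. ] (270, 207, 24, 23) [0.464  0.1055] [0.4636 0.1048] [0.4633 0.1045] [0.4623 0.1031] [0.4605 0.1006]
yellow [494.4 194.3 461. ] (472, 188, 47, 13) [ 0.5313 -0.4849] [ 0.5303 -0.481 ] [ 0.5298 -0.479 ] [ 0.5278 -0.4711] [ 0.524  -0.4565]
yellow [493.7 210.6 439. ] (471, 205, 47, 12) [ 0.486  -0.4819] [ 0.4853 -0.478 ] [ 0.485 -0.476] [ 0.4837 -0.4682] [ 0.4812 -0.4536]
green [ 409.8  161.  1024. ] (392, 143, 37, 37) [ 0.6241 -0.2508] [ 0.6223 -0.2487] [ 0.6215 -0.2476] [ 0.618  -0.2434] [ 0.6115 -0.2356]
green [361.2 223.9  57. ] (357, 220, 10, 9) [ 0.4481 -0.1142] [ 0.4477 -0.1132] [ 0.4475 -0.1127] [ 0.4468 -0.1106] [ 0.4455 -0.1067]
side [0.176 0.931 0.728]
red [302.3 268.4 384.5] (290, 259, 25, 20) [0.4482 0.2411] [0.4444 0.2508] [0.4425 0.2556] [0.4349 0.2748] [0.4209 0.3104]
re
[... 1783 characters left out ...]
7 -2.3099] [-0.7695 -2.1343]
green [303.9 170.1 310. ] (291, 163, 27, 15) [ 0.6209 -0.2425] [ 0.6147 -0.2262] [ 0.6116 -0.218 ] [ 0.5992 -0.1853] [ 0.5763 -0.1248]
green [617.1 203.6 258. ] (607, 184, 21, 40) [-0.4161 -0.3608] [-0.4078 -0.3428] [-0.4037 -0.3338] [-0.3872 -0.2978] [-0.3567 -0.2312]
green [593.8  88.2 135.5] (585, 80, 18, 18) [-0.6146 -1.6379] [-0.6036 -1.6021] [-0.5981 -1.5842] [-0.5761 -1.5126] [-0.5353 -1.3802]
green [591.1  98.8 131.5] (583, 90, 17, 19) [-0.5601 -1.4383] [-0.5499 -1.4053] [-0.5447 -1.3888] [-0.5242 -1.3228] [-0.4863 -1.2007]
green [340.9 179.2  49. ] (338, 175, 7, 10) [ 0.4741 -0.223 ] [ 0.4699 -0.2069] [ 0.4678 -0.1988] [ 0.4595 -0.1667] [ 0.4442 -0.1072]
```

```bash
sed -i "s/((0,200,60),(5,255,255)),((174,200,60)/((0,170,60),(5,255,255)),((172,170,60)/; s/((22,170,90),(33/((20,150,90),(35/" h.py
python3 - <<'E'
from h import *
im=cv2.imread('pics/top0.png'); h=cv2.cvtColor(im,cv2.COLOR_BGR2HSV)
for u,v in [(223,227),(222,161),(355,167),(227,264)]: print(h[v,u])
cm=cam('top')
for col in ('red','yellow'):
    for b in blobs(im,col): print(col,np.round(b[:3],1),b[3],*[toplane(cm,b[:2],z)[:2].round(4) for z in (.01,.02,.025,.045,.082)])
E
```

```text
[  1 199 217]
[ 28 167 240]
[ 28 164 240]
[  1 199 219]
red [222.2 226.2 454. ] (210, 214, 25, 25) [0.4406 0.2688] [0.4403 0.2669] [0.4402 0.2659] [0.4396 0.262 ] [0.4385 0.2547]
red [226.7 263.  188. ] (219, 255, 16, 17) [0.34  0.255] [0.3405 0.2531] [0.3408 0.2522] [0.3417 0.2484] [0.3435 0.2416]
yellow [ 354.4  166.4 1070. ] (336, 148, 38, 38) [ 0.6082 -0.0961] [ 0.6065 -0.0952] [ 0.6057 -0.0947] [ 0.6025 -0.0929] [ 0.5965 -0.0896]
yellow [494.5 194.5 480.5] (471, 188, 48, 14) [ 0.5309 -0.4852] [ 0.5299 -0.4813] [ 0.5294 -0.4793] [ 0.5274 -0.4714] [ 0.5236 -0.4568]
yellow [493.6 210.4 457. ] (471, 204, 47, 13) [ 0.4865 -0.4815] [ 0.4858 -0.4775] [ 0.4855 -0.4756] [ 0.4841 -0.4677] [ 0.4817 -0.4532]
yellow [222.  161.6  73. ] (217, 157, 11, 10) [0.6205 0.2727] [0.6188 0.2707] [0.618  0.2697] [0.6145 0.2657] [0.6082 0.2583]
```

Top and side agree to within a few mm, provided each silhouette is cast at the part's mid-height. I'll square the tool to the world axes and move over the tin.

>>> {"name": "servo_tool", "arguments": {"increments": [{"slide": [0,0,0],"spin": -6.6},{"slide": [0,0,0],"spin": -6.6},{"slide": [0,0,0],"spin": -6.6},{"slide": [0,0,0],"spin": 0}], "hand": 1, "newtons": 40}}

```text
clock: 0.55
position: [0.1954, 0.5406, 0.2309]
ee_rot: [-0.0, 0.001, 1.0, -0.0]
contact_force: [0.1, -0.5, 0.6]
width: 0.0852
```

```bash
cat >> h.py <<'E'
def rel(p):
    "tool-frame shift from measured TCP to world p"
    st=manip.get_state(); q=st['ee_rot']; M=R.from_quat([q[1],q[2],q[3],q[0]]).as_matrix()
    d=M.T@(np.asarray(p)-st['position']); print('pos',st['position'].round(4),'toolx',M[:,0].round(3),'z',M[:,2].round(3),'w',round(st['width'],4),'t',round(st['clock'],2),'F',st['contact_force'].round(1)); print('shift',d.round(4),'n',np.linalg.norm(d)/.05)
def shot(name):
    st=manip.get_state(); im=eyes.get_image('wrist'); cv2.imwrite(f'pics/{name}.png',im); return im,cam('wrist',st)
E
python3 -c "
from h import *
rel([.440,.267,.18])"
```

```text
pos [0.1954 0.5406 0.2309] toolx [-1.     0.001  0.   ] z [-0.    -0.001 -1.   ] w 0.0852 t 0.55 F [ 0.1 -0.5  0.6]
shift [-0.2451 -0.2732  0.051 ] n 7.410538598371324
```

>>> {"name": "servo_tool", "arguments": {"increments": [{"slide": [-0.031,-0.034,0.006]},{"slide": [-0.031,-0.034,0.006]},{"slide": [-0.031,-0.034,0.006]},{"slide": [-0.031,-0.034,0.006]},{"slide": [-0.031,-0.034,0.006]},{"slide": [-0.031,-0.034,0.006]},{"slide": [-0.031,-0.034,0.006]},{"slide": [-0.028,-0.035,0.009]}]}}

```text
$.increments[0]: bad value
```

>>> {"name": "servo_tool", "arguments": {"increments": [{"slide": [0,0,0]},{"slide": [0,0,0]}]}}

```text
$.increments[0]: bad value
```

Run:
```python
from h import *
im,cm=shot('w1')
for b in blobs(im,'red',200): print(np.round(b[:3]),b[3],*[toplane(cm,b[:2],z)[:2].round(4) for z in (.02,.03,.04)])
rel([.44,.267,.01])
```

```text
[  74.  288. 1074.] (54, 271, 41, 35) [0.3412 0.2494] [0.3348 0.2576] [0.3284 0.2659]
[109. 332. 526.] (86, 323, 44, 19) [0.4046 0.2783] [0.3964 0.2857] [0.3882 0.2931]
[ 90. 275. 484.] (72, 263, 32, 29) [0.3235 0.2723] [0.3176 0.2798] [0.3117 0.2874]
pos [0.1954 0.5406 0.231 ] toolx [-1.     0.004  0.   ] z [-0. -0. -1.] w 0.0851 t 0.6 F [ 0.4  0.4 -0.3]
shift [-0.2456 -0.2727  0.2211] n 8.569244414469507
```

View pics/w1.png

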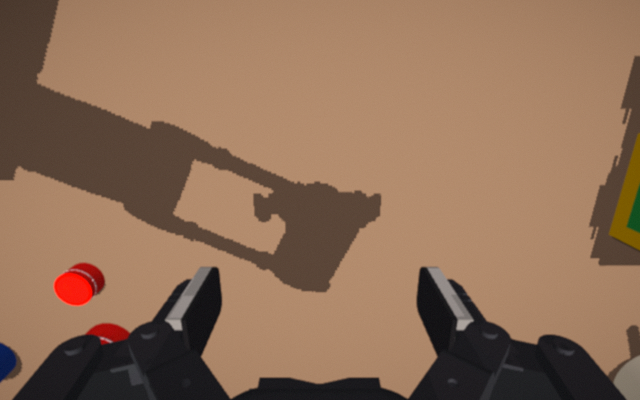

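The call was refused because every row needs a "spin" value, so the arm hasn't left its start position. I'll resend it.

>>> {"name": "servo_tool", "arguments": {"increments": [{"slide": [-0.031,-0.034,0.006],"spin": 0},{"slide": [-0.031,-0.034,0.006],"spin": 0},{"slide": [-0.031,-0.034,0.006],"spin": 0},{"slide": [-0.031,-0.034,0.006],"spin": 0},{"slide": [-0.031,-0.034,0.006],"spin": 0},{"slide": [-0.031,-0.034,0.006],"spin": 0},{"slide": [-0.031,-0.034,0.006],"spin": 0},{"slide": [-0.028,-0.035,0.009],"spin": 0}]}}

```text
clock: 1.4
position: [0.4417, 0.2662, 0.1805]
ee_rot: [0.001, 0.002, 1.0, 0.0]
contact_force: [1.1, 0.1, -0.9]
width: 0.0855
```

>>> {"name": "servo_tool", "arguments": {"increments": [{"slide": [0,0,0],"spin": 0},{"slide": [0,0,0],"spin": 0}]}}

```text
clock: 1.6
position: [0.4404, 0.2667, 0.1799]
ee_rot: [-0.001, 0.003, 1.0, 0.0]
contact_force: [-0.8, 0.7, 0.4]
width: 0.0855
```

Run:
```python
from h import *
im,cm=shot('w2')
for b in blobs(im,'red',200): print(np.round(b[:3]),b[3],*[toplane(cm,b[:2],z)[:2].round(4) for z in (.02,.03,.04)])
rel([.44,.267,.01])
```

```text
[ 315.  183. 4486.] (277, 145, 77, 76) [0.4429 0.2632] [0.4402 0.2633] [0.4374 0.2634]
[ 300.   60. 2453.] (274, 31, 54, 59) [0.3389 0.2522] [0.3396 0.2527] [0.3403 0.2532]
[317. 144. 234.] (296, 140, 44, 10) [0.408  0.2655] [0.4064 0.2656] [0.4048 0.2656]
pos [0.4399 0.2676 0.1802] toolx [-1.     0.003  0.001] z [-0.001  0.001 -1.   ] w 0.0856 t 1.65 F [-0.6  0.5  0.2]
shift [-0.0003 -0.0007  0.1702] n 3.404382375819251
```

View pics/w2.png

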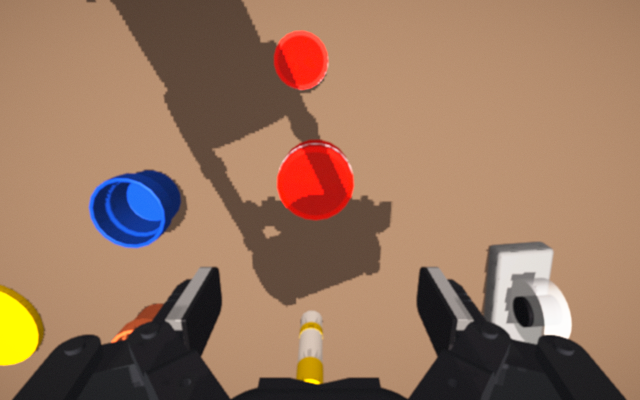

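In the wrist view the tin's top disc is centred at (315,183), with the decoy at (300,60). That puts the tin at about (0.4385, 0.2633), and the top view cast at z=0.04 gives the same. I'll descend and grip.

>>> {"name": "servo_tool", "arguments": {"increments": [{"slide": [0.001,-0.004,0.03],"spin": 0},{"slide": [0,0,0.04],"spin": 0},{"slide": [0,0,0.04],"spin": 0},{"slide": [0,0,0.035],"spin": 0},{"slide": [0,0,0.018],"spin": 0},{"slide": [0,0,0.009],"spin": 0},{"slide": [0,0,0],"spin": 0},{"slide": [0,0,0],"spin": 0}]}}

```text
clock: 2.45
position: [0.4396, 0.2646, 0.0093]
ee_rot: [0.001, 0.0, 1.0, 0.0]
contact_force: [-0.1, 1.2, -0.6]
width: 0.0855
```

>>> {"name": "servo_tool", "arguments": {"increments": [{"slide": [0,0,0],"spin": 0},{"slide": [0,0,0],"spin": 0},{"slide": [0,0,0],"spin": 0},{"slide": [0,0,0],"spin": 0},{"slide": [0,0,0],"spin": 0},{"slide": [0,0,0],"spin": 0}], "hand": 0.0}}

```text
clock: 3.05
position: [0.4401, 0.2641, 0.0099]
ee_rot: [0.001, 0.001, 1.0, 0.001]
contact_force: [-0.9, 0.8, 4.8]
width: 0.0648
```

Run:
```python
from h import *
shot('w3'); rel([.608,-.096,.1])
```

```text
pos [0.44   0.2641 0.0099] toolx [-1.     0.002 -0.003] z [ 0.003  0.002 -1.   ] w 0.0652 t 3.1 F [-0.5  0.8  6. ]
shift [-0.1687 -0.3597 -0.0902] n 8.148505031445097
```

View pics/w3.png

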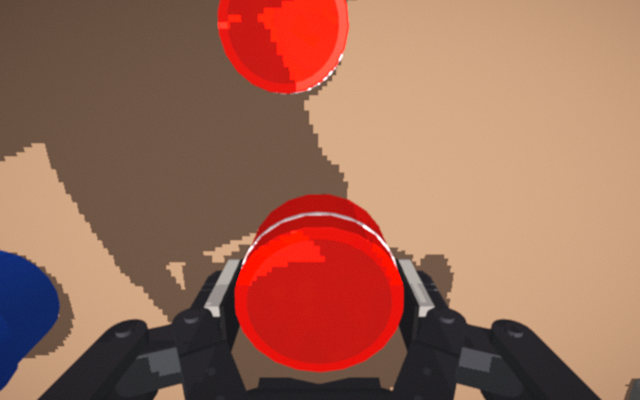

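The grip reads 65 mm, which fits the 66 mm tin. I'll lift and stop beside the yellow plinth so I can measure it with the wrist camera.

>>> {"name": "servo_tool", "arguments": {"increments": [{"slide": [0,0,-0.02],"spin": 0},{"slide": [0,0,-0.04],"spin": 0},{"slide": [0,0,-0.04],"spin": 0},{"slide": [0,0,-0.04],"spin": 0}]}}

```text
clock: 3.5
position: [0.4388, 0.2632, 0.1501]
ee_rot: [0.0, 0.001, 1.0, 0.0]
contact_force: [0.6, -0.6, -0.7]
width: 0.0649
```

>>> {"name": "servo_tool", "arguments": {"increments": [{"slide": [-0.02,-0.03,0],"spin": 0},{"slide": [-0.025,-0.04,0],"spin": 0},{"slide": [-0.025,-0.04,0],"spin": 0},{"slide": [-0.025,-0.04,0],"spin": 0},{"slide": [-0.025,-0.04,0],"spin": 0},{"slide": [-0.025,-0.04,0],"spin": 0},{"slide": [-0.023,-0.03,0],"spin": 0},{"slide": [0,0,0],"spin": 0}]}}

```text
clock: 4.3
position: [0.6103, -0.0015, 0.1485]
ee_rot: [0.002, 0.003, 1.0, -0.001]
contact_force: [-0.0, 0.2, -1.5]
width: 0.0649
```

>>> {"name": "servo_tool", "arguments": {"increments": [{"slide": [0,0,0],"spin": 0},{"slide": [0,0,0],"spin": 0},{"slide": [0,0,0],"spin": 0}]}}

```text
clock: 4.6
position: [0.6058, 0.0045, 0.1485]
ee_rot: [-0.0, -0.0, 1.0, 0.0]
contact_force: [-0.3, 0.5, -0.7]
width: 0.065
```

Run:
```python
from h import *
im,cm=shot('w4')
for c in ('yellow','green','terra'):
  for b in blobs(im,c,600): print(c,np.round(b[:3]),b[3],*[toplane(cm,b[:2],z)[:2].round(4) for z in (.01,.04)])
st=manip.get_state(); zt=st['position'][2]-.0095+.04
for b in blobs(im,'red',600): print('red',np.round(b[:3]),b[3],toplane(cm,b[:2],zt).round(4))
rel([.608,-.096,.1])
```

```text
yellow [  201.   184. 11324.] (139, 126, 124, 118) [ 0.6041 -0.0956] [ 0.5956 -0.085 ]
green [  40.  204. 8308.] (0, 146, 91, 113) [ 0.6219 -0.2373] [ 0.6116 -0.2115]
terra [ 429.  202. 6327.] (385, 159, 92, 89) [0.6204 0.1003] [0.6102 0.09  ]
red [  319.   294. 20586.] (234, 216, 170, 156) [0.5998 0.0044 0.179 ]
red [ 318.  220. 4452.] (253, 194, 132, 47) [0.5696 0.0043 0.179 ]
pos [0.606  0.0045 0.1485] toolx [-1. -0.  0.] z [-0.  0. -1.] w 0.0646 t 4.65 F [-0.2 -0.1 -1.8]
shift [-0.002  -0.1005  0.0485] n 2.232802809495075
```

View pics/w4.png

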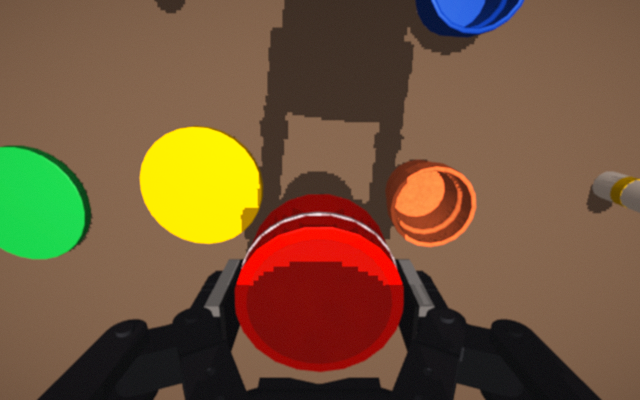

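In the wrist view the yellow plinth is at (201,184), which is (0.604, -0.096). The tin's top disc is near (319,300), about 4 mm short of the TCP in x. Both cameras then give a target TCP of (0.608, -0.096).

>>> {"name": "servo_tool", "arguments": {"increments": [{"slide": [-0.002,-0.025,0.015],"spin": 0},{"slide": [0,-0.035,0.015],"spin": 0},{"slide": [0,-0.025,0.015],"spin": 0},{"slide": [0,-0.015,0.0],"spin": 0},{"slide": [0,0,0],"spin": 0},{"slide": [0,0,0.0],"spin": 0}]}}

```text
clock: 5.25
position: [0.6091, -0.0958, 0.1043]
ee_rot: [0.001, 0.001, 1.0, 0.0]
contact_force: [0.1, 0.5, -0.9]
width: 0.0651
```

Run:
```python
from h import *
rel([.608,-.0957,.0205])
```

```text
pos [ 0.6091 -0.0958  0.1043] toolx [-1.     0.001 -0.001] z [ 0.001  0.001 -1.   ] w 0.0651 t 5.25 F [ 0.1  0.5 -0.9]
shift [0.0013 0.0001 0.0838] n 1.6754382471168794
```

>>> {"name": "servo_tool", "arguments": {"increments": [{"slide": [0.001,0,0.02],"spin": 0},{"slide": [0,0,0.025],"spin": 0},{"slide": [0,0,0.02],"spin": 0},{"slide": [0,0,0.01],"spin": 0},{"slide": [0,0,0.005],"spin": 0},{"slide": [0,0,0.002],"spin": 0},{"slide": [0,0,0.001],"spin": 0},{"slide": [0,0,0],"spin": 0}]}}

```text
clock: 6.05
position: [0.6084, -0.0967, 0.0211]
ee_rot: [0.001, 0.001, 1.0, -0.0]
contact_force: [0.4, -0.2, -2.5]
width: 0.0648
```

>>> {"name": "servo_tool", "arguments": {"increments": [{"slide": [0,0,0.001],"spin": 0},{"slide": [0,0,0],"spin": 0}]}}

```text
clock: 6.25
position: [0.6083, -0.0969, 0.02]
ee_rot: [0.001, 0.001, 1.0, -0.0]
contact_force: [-0.0, -0.3, 0.5]
width: 0.065
```

Run:
```python
from h import *
rel([.608,-.0957,.0205])
```

```text
pos [ 0.6083 -0.0969  0.02  ] toolx [-1.     0.001 -0.002] z [ 0.002 -0.    -1.   ] w 0.065 t 6.25 F [-0.  -0.3  0.5]
shift [ 0.0003  0.0012 -0.0005] n 0.025920340084908355
```

>>> {"name": "servo_tool", "arguments": {"increments": [{"slide": [0,0,0.0005],"spin": 0},{"slide": [0,0,0],"spin": 0},{"slide": [0,0,0],"spin": 0},{"slide": [0,0,0],"spin": 0},{"slide": [0,0,0],"spin": 0}], "hand": 1}}

```text
clock: 6.75
position: [0.6077, -0.0967, 0.0188]
ee_rot: [0.0, 0.001, 1.0, 0.0]
contact_force: [0.6, -0.2, 0.2]
width: 0.0852
```

>>> {"name": "servo_tool", "arguments": {"increments": [{"slide": [0,0,-0.02],"spin": 0},{"slide": [0,0,-0.04],"spin": 0},{"slide": [0,0,-0.04],"spin": 0},{"slide": [0,0,-0.04],"spin": 0},{"slide": [0,0,-0.02],"spin": 0},{"slide": [0,0,0],"spin": 0},{"slide": [0,0,0],"spin": 0}]}}

```text
clock: 7.45
position: [0.6073, -0.0966, 0.1785]
ee_rot: [-0.0, 0.001, 1.0, 0.0]
contact_force: [-0.7, -0.7, -0.3]
width: 0.0855
```

Run:
```python
from h import *
im,cm=shot('w5')
for c in ('yellow','red'):
  for b in blobs(im,c,600): print(c,np.round(b[:3]),b[3],*[toplane(cm,b[:2],z)[:2].round(4) for z in (.01,.05)])
rel([.613,.091,.18])
t=eyes.get_image('top'); cv2.imwrite('pics/t5.png',t); ct=cam('top')
for c in ('yellow','red'):
  for b in blobs(t,c,100): print(c,np.round(b[:3]),b[3],*[toplane(ct,b[:2],z)[:2].round(4) for z in (.01,.05)])
```

```text
yellow [ 319.  174. 9422.] (264, 120, 112, 109) [ 0.6041 -0.0963] [ 0.5941 -0.0964]
red [ 318.  186. 4578.] (281, 148, 76, 77) [ 0.6157 -0.097 ] [ 0.6043 -0.097 ]
pos [ 0.6067 -0.0965  0.1775] toolx [-1.     0.001  0.002] z [-0.002  0.001 -1.   ] w 0.0856 t 7.5 F [ 0.3  0.4 -0.6]
shift [-0.006   0.1875 -0.0024] n 3.751714664044133
yellow [358. 174. 493.] (342, 161, 32, 25) [ 0.5874 -0.1065] [ 0.5816 -0.1026]
yellow [495. 194. 475.] (472, 188, 47, 14) [ 0.5309 -0.486 ] [ 0.5269 -0.4702]
yellow [494. 210. 456.] (471, 204, 47, 13) [ 0.4865 -0.4815] [ 0.4838 -0.4658]
red [356. 166. 346.] (345, 156, 23, 22) [ 0.6086 -0.0992] [ 0.6021 -0.0955]
red [227. 263. 190.] (219, 255, 16, 17) [0.3399 0.2551] [0.3418 0.2476]
```

View pics/w5.png

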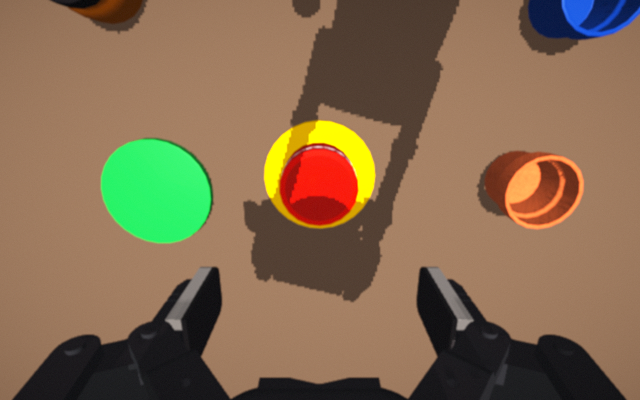

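The wrist view shows the tin at (318,186) on the plinth, centred to within 1 mm. For the terracotta pot I'll put the camera straight above it, so the rim circle is unbiased.

>>> {"name": "servo_tool", "arguments": {"increments": [{"slide": [-0.011,0.025,0],"spin": 0},{"slide": [-0.018,0.04,0],"spin": 0},{"slide": [-0.018,0.04,0],"spin": 0},{"slide": [-0.018,0.04,0],"spin": 0},{"slide": [-0.016,0.042,0],"spin": 0},{"slide": [0,0,0],"spin": 0},{"slide": [0,0,0],"spin": 0}]}}

```text
clock: 8.25
position: [0.6881, 0.0912, 0.1763]
ee_rot: [-0.002, -0.001, 1.0, -0.0]
contact_force: [0.3, -0.5, 0.2]
width: 0.0853
```

Run:
```python
from h import *
im,cm=shot('w6')
for c in ('terra',):
  for b in blobs(im,c,600): print(c,np.round(b[:3]),b[3],*[toplane(cm,b[:2],z)[:2].round(4) for z in (.025,.05)], toplane(cm,(b[3][0]+b[3][2]/2,b[3][1]+b[3][3]/2),.05).round(4))
rel([.613,.091,.18])
```

```text
terra [ 317.   91. 6116.] (274, 46, 87, 91) [0.6102 0.0894] [0.61   0.0895] [0.6106 0.0901 0.05  ]
pos [0.6879 0.0901 0.1768] toolx [-1.     0.     0.004] z [-0.004 -0.001 -1.   ] w 0.0852 t 8.3 F [ 0.5 -0.5  1.1]
shift [ 0.075   0.0009 -0.0029] n 1.5004581672291162
```

View pics/w6.png

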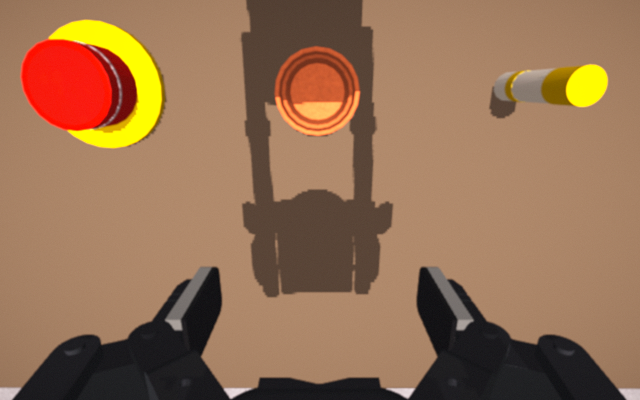

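The pot's rim circle is at (317,91), giving (0.610, 0.090). The top view gives (0.612, 0.090). I'll grip the rim band.

>>> {"name": "servo_tool", "arguments": {"increments": [{"slide": [0.025,0,0.0],"spin": 0},{"slide": [0.03,0,0.02],"spin": 0},{"slide": [0.021,0,0.03],"spin": 0},{"slide": [0,0,0.04],"spin": 0},{"slide": [0,0,0.04],"spin": 0},{"slide": [0,0,0.022],"spin": 0},{"slide": [0,0,0.01],"spin": 0},{"slide": [0,0,0],"spin": 0}]}}

```text
clock: 9.1
position: [0.6116, 0.0891, 0.0154]
ee_rot: [-0.002, 0.001, 1.0, -0.0]
contact_force: [0.2, -0.3, -0.3]
width: 0.0854
```

>>> {"name": "servo_tool", "arguments": {"increments": [{"slide": [0,0,0],"spin": 0},{"slide": [0,0,0],"spin": 0},{"slide": [0,0,0],"spin": 0},{"slide": [0,0,0],"spin": 0},{"slide": [0,0,0],"spin": 0},{"slide": [0,0,0],"spin": 0}], "hand": 0, "newtons": 30}}

```text
clock: 9.7
position: [0.6143, 0.0899, 0.019]
ee_rot: [0.002, 0.0, 1.0, -0.0]
contact_force: [-0.1, -1.5, 6.7]
width: 0.0627
```

Run:
```python
from h import *
im,cm=shot('w7')
for b in blobs(im,'terra',600): print(np.round(b[:3]),b[3],*[toplane(cm,b[:2],z)[:2].round(4) for z in (.025,.05)])
rel([.613,.091,.18])
```

```text
[  319.   286. 21820.] (236, 196, 167, 173) [0.6199 0.0898] [0.604  0.0898]
pos [0.6143 0.0899 0.019 ] toolx [-1.     0.001 -0.004] z [ 0.004 -0.001 -1.   ] w 0.0624 t 9.75 F [-1.2 -2.6  6.9]
shift [ 0.0007  0.001  -0.161 ] n 3.220266424827579
```

View pics/w7.png

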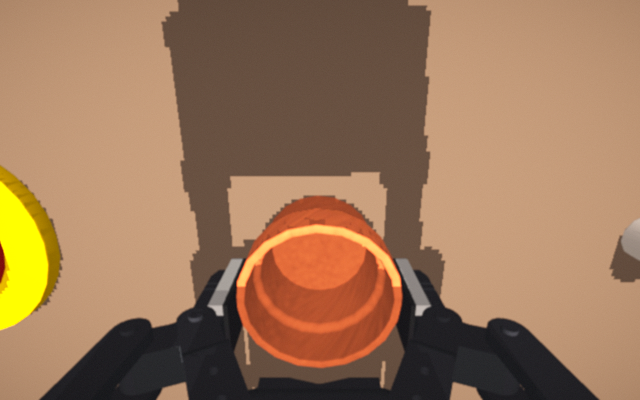

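Run:
```python
from h import *
st=manip.get_state(); cm=cam('wrist',st)
a=toplane(cm,(319,227),.05);b=toplane(cm,(319,366),.05); print(a,b,(a+b)/2-st['position'],st['position'])
```

```text
[0.58027901 0.0899195  0.05      ] [0.6419202  0.08984668 0.05      ] [-3.19770756e-03 -2.18808153e-06  3.10042360e-02] [0.61429731 0.08988528 0.01899576]
```

>>> {"name": "servo_tool", "arguments": {"increments": [{"slide": [0,0,-0.02],"spin": 0},{"slide": [0,0,-0.04],"spin": 0},{"slide": [0,0,-0.04],"spin": 0},{"slide": [0,0,-0.04],"spin": 0},{"slide": [0,0,0],"spin": 0},{"slide": [0,0,0],"spin": 0}]}}

```text
clock: 10.35
position: [0.6134, 0.0905, 0.1584]
ee_rot: [0.002, 0.001, 1.0, 0.0]
contact_force: [-0.7, 0.4, -1.2]
width: 0.0629
```

Run:
```python
from h import *
im,cm=shot('w8')
st=manip.get_state()
rel([.608,-.0965,.15])
```

```text
pos [0.6123 0.0904 0.1567] toolx [-1.     0.001  0.   ] z [-0.  0. -1.] w 0.0626 t 10.4 F [-0.7  0.5 -1.2]
shift [ 0.0041 -0.1869  0.0067] n 3.741612976785483
```

View pics/w8.png

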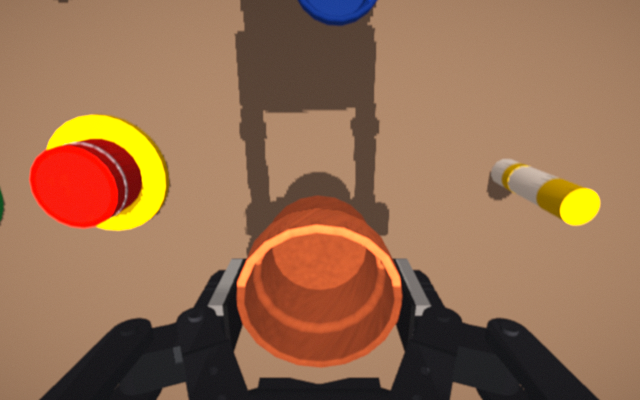

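The pot is upright in the gripper and its rim is centred 3 mm short of the TCP in x. Target TCP over the tin is (0.6075, -0.097).

>>> {"name": "servo_tool", "arguments": {"increments": [{"slide": [0.001,-0.03,0],"spin": 0},{"slide": [0.001,-0.045,0],"spin": 0},{"slide": [0.001,-0.045,0],"spin": 0},{"slide": [0.001,-0.037,0],"spin": 0},{"slide": [0.0005,-0.02,0.01],"spin": 0},{"slide": [0,-0.01,0.02],"spin": 0},{"slide": [0,0,0.02],"spin": 0},{"slide": [0,0,0.02],"spin": 0}]}}

```text
clock: 11.2
position: [0.6066, -0.097, 0.0839]
ee_rot: [-0.002, 0.001, 1.0, 0.001]
contact_force: [-0.7, 0.7, -0.0]
width: 0.0628
```

>>> {"name": "servo_tool", "arguments": {"increments": [{"slide": [0,0,0.0],"spin": 0},{"slide": [0,0,0],"spin": 0},{"slide": [0,0,0],"spin": 0}]}}

```text
clock: 11.5
position: [0.6086, -0.0966, 0.0872]
ee_rot: [0.0, 0.0, 1.0, -0.0]
contact_force: [-0.4, -0.2, -0.7]
width: 0.0627
```

Run:
```python
from h import *
rel([.6075,-.097,.070])
```

```text
pos [ 0.6086 -0.0966  0.0872] toolx [-1.     0.001 -0.001] z [ 0.001 -0.    -1.   ] w 0.0627 t 11.5 F [-0.4 -0.2 -0.7]
shift [ 0.0012 -0.0004  0.0172] n 0.3448614486566319
```

>>> {"name": "servo_tool", "arguments": {"increments": [{"slide": [0.001,0,0.006],"spin": 0},{"slide": [0,0,0.005],"spin": 0},{"slide": [0,0,0.003],"spin": 0},{"slide": [0,0,0.002],"spin": 0},{"slide": [0,0,0.001],"spin": 0},{"slide": [0,0,0],"spin": 0},{"slide": [0,0,0],"spin": 0}]}}

```text
clock: 12.2
position: [0.6073, -0.0967, 0.0699]
ee_rot: [0.0, 0.001, 1.0, 0.0]
contact_force: [-0.8, -0.7, -0.7]
width: 0.063
```

>>> {"name": "servo_tool", "arguments": {"increments": [{"slide": [0,0,0.001],"spin": 0},{"slide": [0,0,0],"spin": 0}]}}

```text
clock: 12.4
position: [0.6074, -0.0967, 0.0691]
ee_rot: [0.0, 0.001, 1.0, -0.0]
contact_force: [-0.6, -1.0, -0.1]
width: 0.063
```

>>> {"name": "servo_tool", "arguments": {"increments": [{"slide": [0,0,0.001],"spin": 0},{"slide": [0,0,0],"spin": 0}]}}

```text
clock: 12.6
position: [0.6074, -0.0968, 0.069]
ee_rot: [0.001, 0.001, 1.0, -0.0]
contact_force: [-1.4, 0.6, 5.5]
width: 0.063
```

Contact: the force rises by 5.5 N at z=0.069, as expected. I'll release and look.

>>> {"name": "servo_tool", "arguments": {"increments": [{"slide": [0,0,0],"spin": 0},{"slide": [0,0,0],"spin": 0},{"slide": [0,0,0],"spin": 0},{"slide": [0,0,0],"spin": 0},{"slide": [0,0,0],"spin": 0}], "hand": 1}}

```text
clock: 13.1
position: [0.6071, -0.0967, 0.0676]
ee_rot: [-0.0, 0.001, 1.0, 0.0]
contact_force: [0.4, 0.1, 0.3]
width: 0.085
```

>>> {"name": "servo_tool", "arguments": {"increments": [{"slide": [0,0,-0.01],"spin": 0},{"slide": [0,0,-0.03],"spin": 0},{"slide": [0,0,-0.04],"spin": 0},{"slide": [0,0,-0.04],"spin": 0},{"slide": [-0.03,0,-0.03],"spin": 0},{"slide": [-0.045,0,0],"spin": 0},{"slide": [0,0,0],"spin": 0},{"slide": [0,0,0],"spin": 0}]}}

```text
clock: 13.9
position: [0.6824, -0.0967, 0.2174]
ee_rot: [-0.001, 0.0, 1.0, 0.0]
contact_force: [0.5, -0.3, -0.2]
width: 0.0852
```

Run:
```python
from h import *
im,cm=shot('w9')
for c,z in (('yellow',.01),('red',.05),('terra',.1)):
  for b in blobs(im,c,600): print(c,np.round(b[:3]),b[3],toplane(cm,b[:2],z)[:2].round(4))
rel([.608,.258,.2])
t=eyes.get_image('top'); cv2.imwrite('pics/t9.png',t); ct=cam('top')
for b in blobs(t,'terra',100): print(np.round(b[:3]),b[3],*[toplane(ct,b[:2],z)[:2].round(4) for z in (.1,)])
cv2.imwrite('pics/s9.png',eyes.get_image('side')[100:300,150:450])
```

```text
yellow [ 319.   90. 9414.] (266, 34, 107, 113) [ 0.6048 -0.0964]
terra [ 319.   88. 5914.] (277, 43, 86, 91) [ 0.6025 -0.0966]
pos [ 0.6814 -0.0966  0.2173] toolx [-1.     0.001  0.002] z [-0.002  0.    -1.   ] w 0.0858 t 13.95 F [-0.4 -0.   0. ]
shift [0.0738 0.3545 0.0176] n 7.25082279859302
[414. 224. 214.] (407, 213, 14, 22) [ 0.4447 -0.2398]
[359. 155. 106.] (348, 150, 22, 11) [ 0.6244 -0.1002]
```

View pics/w9.png

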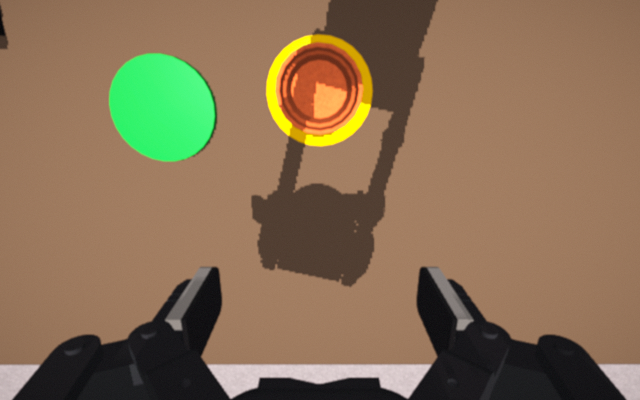

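View pics/s9.png

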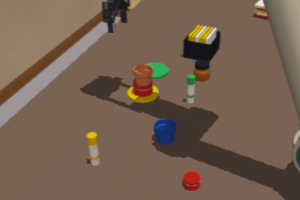

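The stack is concentric: the pot is at (319,88) and the plinth at (319,90), about 2 mm apart. Next is the yellow tube.

>>> {"name": "servo_tool", "arguments": {"increments": [{"slide": [0,0.03,0],"spin": 0},{"slide": [0,0.047,0],"spin": 0},{"slide": [0,0.047,0],"spin": 0},{"slide": [0,0.047,0],"spin": 0},{"slide": [0,0.047,0],"spin": 0},{"slide": [0,0.047,0],"spin": 0},{"slide": [0,0.047,0],"spin": 0},{"slide": [0,0.043,0],"spin": 0}]}}

```text
clock: 14.85
position: [0.6813, 0.26, 0.2183]
ee_rot: [-0.0, 0.0, 1.0, 0.0]
contact_force: [0.3, 0.6, 1.0]
width: 0.0856
```

>>> {"name": "servo_tool", "arguments": {"increments": [{"slide": [0,0,0.0],"spin": 0},{"slide": [0,0,0],"spin": 0},{"slide": [0,0,0],"spin": 0}]}}

```text
clock: 15.15
position: [0.6822, 0.2568, 0.218]
ee_rot: [-0.0, 0.001, 1.0, -0.0]
contact_force: [0.5, 0.2, 0.1]
width: 0.085
```

Run:
```python
from h import *
im,cm=shot('w10')
for b in blobs(im,'yellow',200): print(np.round(b[:3]),b[3],toplane(cm,b[:2],.095)[:2].round(4),toplane(cm,b[:2],.082)[:2].round(4))
rel([.608,.258,.056])
```

```text
[   8.  104. 1051.] (0, 63, 20, 78) [0.6136 0.0247] [0.6142 0.0134]
[318.  93. 918.] (302, 76, 34, 35) [0.6064 0.2565] [0.6066 0.2565]
pos [0.6824 0.2564 0.2181] toolx [-1.     0.003  0.   ] z [-0.    -0.001 -1.   ] w 0.0854 t 15.2 F [-0.  -0.2 -0.3]
shift [0.0744 0.0015 0.1621] n 3.567067482208157
```

View pics/w10.png

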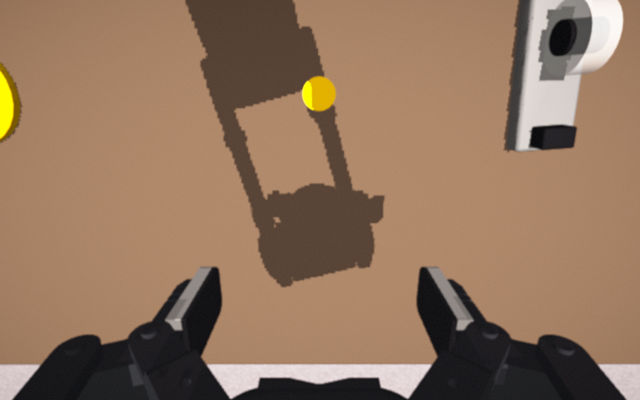

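The tube cap is at (318,93), i.e. (0.606, 0.2565). I'll use the same 2–3 mm x offset as before and grip the cap.

>>> {"name": "servo_tool", "arguments": {"increments": [{"slide": [0.03,0,0.0],"spin": 0},{"slide": [0.03,0,0.01],"spin": 0},{"slide": [0.014,0,0.03],"spin": 0},{"slide": [0,0,0.04],"spin": 0},{"slide": [0,0,0.04],"spin": 0},{"slide": [0,0,0.027],"spin": 0},{"slide": [0,0,0.011],"spin": 0},{"slide": [0,0,0],"spin": 0}]}}

```text
clock: 16.0
position: [0.608, 0.2567, 0.0585]
ee_rot: [-0.001, 0.002, 1.0, -0.0]
contact_force: [-0.3, 0.2, 0.7]
width: 0.0851
```

>>> {"name": "servo_tool", "arguments": {"increments": [{"slide": [0,0,0],"spin": 0},{"slide": [0,0,0],"spin": 0},{"slide": [0,0,0],"spin": 0},{"slide": [0,0,0],"spin": 0},{"slide": [0,0,0],"spin": 0},{"slide": [0,0,0],"spin": 0},{"slide": [0,0,0],"spin": 0},{"slide": [0,0,0],"spin": 0}], "hand": 0, "newtons": 25}}

```text
clock: 16.8
position: [0.6092, 0.2586, 0.0609]
ee_rot: [0.001, 0.001, 1.0, 0.0]
contact_force: [-0.3, -0.0, 6.1]
width: 0.0238
```

>>> {"name": "servo_tool", "arguments": {"increments": [{"slide": [0,0,0],"spin": 0},{"slide": [0,0,0],"spin": 0},{"slide": [0,0,0],"spin": 0},{"slide": [0,0,0],"spin": 0}]}}

```text
clock: 17.2
position: [0.6092, 0.2585, 0.0608]
ee_rot: [0.001, 0.001, 1.0, 0.0]
contact_force: [-0.1, -0.5, 5.6]
width: 0.0235
```

Run:
```python
from h import *
im,cm=shot('w11')
for b in blobs(im,'yellow',200): print(np.round(b[:3]),b[3],toplane(cm,b[:2],.095)[:2].round(4))
rel([.608,.258,.26])
```

```text
[ 319.  293. 4621.] (287, 248, 65, 88) [0.6    0.2584]
[318. 220. 615.] (297, 209, 43, 20) [0.5714 0.2582]
pos [0.6092 0.2586 0.0609] toolx [-1.     0.001 -0.002] z [ 0.002  0.001 -1.   ] w 0.0235 t 17.25 F [-0.9 -0.5  5.7]
shift [ 0.0009 -0.0004 -0.1991] n 3.9826585699263584
```

View pics/w11.png

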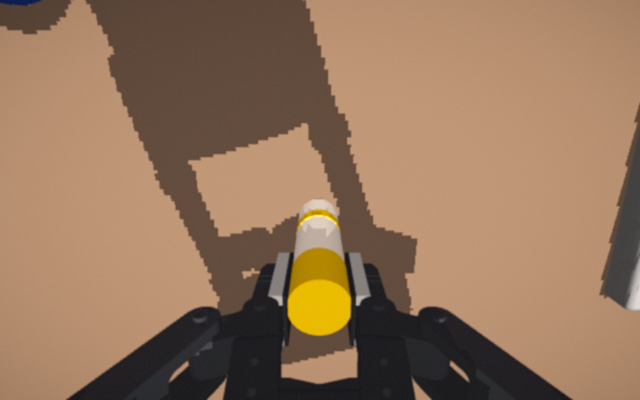

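Run:
```python
from h import *
st=manip.get_state(); cm=cam('wrist',st)
print((toplane(cm,(319,281),.095)+toplane(cm,(319,336),.095))/2-st['position'])
```

```text
[-2.01699234e-03 -4.76344618e-05  3.41285065e-02]
```

>>> {"name": "servo_tool", "arguments": {"increments": [{"slide": [0,0,-0.02],"spin": 0},{"slide": [0,0,-0.04],"spin": 0},{"slide": [0,0,-0.04],"spin": 0},{"slide": [0,0,-0.04],"spin": 0},{"slide": [0,0,-0.02],"spin": 0},{"slide": [0,0,0],"spin": 0}]}}

```text
clock: 17.85
position: [0.6103, 0.2589, 0.2234]
ee_rot: [0.003, 0.001, 1.0, 0.001]
contact_force: [0.6, -0.3, -0.5]
width: 0.0232
```

>>> {"name": "servo_tool", "arguments": {"increments": [{"slide": [0,-0.03,0],"spin": 0},{"slide": [0,-0.048,0],"spin": 0},{"slide": [0,-0.048,0],"spin": 0},{"slide": [0,-0.048,0],"spin": 0},{"slide": [0,-0.048,0],"spin": 0},{"slide": [0,-0.048,0],"spin": 0},{"slide": [0,-0.048,0],"spin": 0},{"slide": [0,-0.035,0],"spin": 0}]}}

```text
clock: 18.65
position: [0.6067, -0.0974, 0.2171]
ee_rot: [-0.002, 0.001, 1.0, 0.0]
contact_force: [-0.1, 1.4, -1.8]
width: 0.0228
```

>>> {"name": "servo_tool", "arguments": {"increments": [{"slide": [0,0,0],"spin": 0},{"slide": [0,0,0],"spin": 0},{"slide": [0,0,0],"spin": 0}]}}

```text
clock: 18.95
position: [0.6075, -0.0935, 0.2184]
ee_rot: [-0.001, 0.0, 1.0, 0.001]
contact_force: [0.1, 0.5, -1.5]
width: 0.0234
```

Run:
```python
from h import *
im,cm=shot('w12')
rel([.607,-.0966,.117])
```

```text
pos [ 0.6077 -0.0932  0.2188] toolx [-1.    -0.     0.002] z [-0.002  0.001 -1.   ] w 0.0231 t 19.0 F [0.4 0.3 0.1]
shift [ 0.0006 -0.0035  0.1018] n 2.0371130185821817
```

View pics/w12.png

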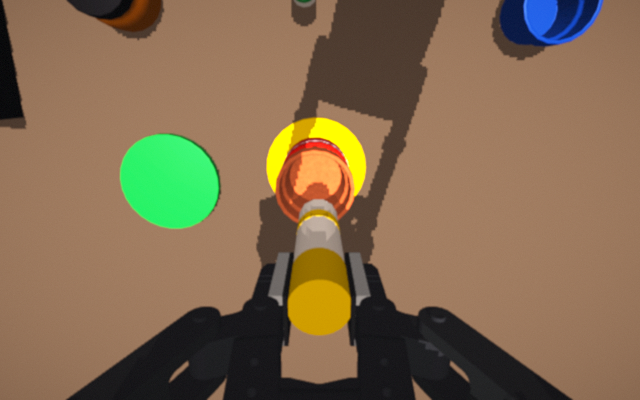

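The tube is upright, with its top at (319,308). The pot is below it at (316,187). I'll trim 2 mm in x and -3.5 mm in y, then descend.

>>> {"name": "servo_tool", "arguments": {"increments": [{"slide": [0.002,-0.0035,0],"spin": 0},{"slide": [0,0,0.01],"spin": 0},{"slide": [0,0,0.02],"spin": 0},{"slide": [0,0,0.02],"spin": 0},{"slide": [0,0,0.02],"spin": 0},{"slide": [0,0,0.015],"spin": 0},{"slide": [0,0,0.008],"spin": 0},{"slide": [0,0,0],"spin": 0}]}}

```text
clock: 19.8
position: [0.6052, -0.0975, 0.1253]
ee_rot: [-0.001, 0.0, 1.0, 0.0]
contact_force: [-1.1, 0.2, -0.7]
width: 0.0232
```

>>> {"name": "servo_tool", "arguments": {"increments": [{"slide": [0,0,0.003],"spin": 0},{"slide": [0,0,0.002],"spin": 0},{"slide": [0,0,0.001],"spin": 0},{"slide": [0,0,0],"spin": 0}]}}

```text
clock: 20.2
position: [0.6063, -0.0983, 0.1211]
ee_rot: [0.0, 0.001, 1.0, -0.0]
contact_force: [-1.1, 0.6, -0.6]
width: 0.0233
```

>>> {"name": "servo_tool", "arguments": {"increments": [{"slide": [0,0.001,0.002],"spin": 0},{"slide": [0,0,0.001],"spin": 0},{"slide": [0,0,0.001],"spin": 0},{"slide": [0,0,0],"spin": 0}]}}

```text
clock: 20.6
position: [0.6061, -0.0972, 0.1166]
ee_rot: [-0.0, 0.001, 1.0, 0.0]
contact_force: [0.3, 0.6, -1.0]
width: 0.0235
```

>>> {"name": "servo_tool", "arguments": {"increments": [{"slide": [0,0,0.001],"spin": 0},{"slide": [0,0,0.0],"spin": 0}]}}

```text
clock: 20.8
position: [0.6063, -0.0972, 0.1159]
ee_rot: [0.0, 0.001, 1.0, -0.0]
contact_force: [-1.2, 0.1, -0.4]
width: 0.0231
```

>>> {"name": "servo_tool", "arguments": {"increments": [{"slide": [0,0,0.001],"spin": 0},{"slide": [0,0,0.0],"spin": 0}]}}

```text
clock: 21.0
position: [0.6065, -0.0973, 0.1158]
ee_rot: [0.001, 0.001, 1.0, -0.0]
contact_force: [-0.1, 0.7, 4.7]
width: 0.023
```

>>> {"name": "servo_tool", "arguments": {"increments": [{"slide": [0,0,0],"spin": 0},{"slide": [0,0,0],"spin": 0},{"slide": [0,0,0],"spin": 0},{"slide": [0,0,0],"spin": 0},{"slide": [0,0,0],"spin": 0},{"slide": [0,0,0],"spin": 0}], "hand": 1}}

```text
clock: 21.6
position: [0.6062, -0.0972, 0.1147]
ee_rot: [-0.0, 0.001, 1.0, 0.0]
contact_force: [-0.4, -1.1, 0.5]
width: 0.0856
```

>>> {"name": "servo_tool", "arguments": {"increments": [{"slide": [0,0,-0.01],"spin": 0},{"slide": [0,0,-0.03],"spin": 0},{"slide": [0,0,-0.04],"spin": 0},{"slide": [0,0,-0.04],"spin": 0},{"slide": [-0.03,0,0],"spin": 0},{"slide": [-0.045,0,0],"spin": 0},{"slide": [0,0,0],"spin": 0},{"slide": [0,0,0],"spin": 0}]}}

```text
clock: 22.4
position: [0.6813, -0.0972, 0.2343]
ee_rot: [-0.001, 0.0, 1.0, 0.0]
contact_force: [-0.8, 0.2, -0.3]
width: 0.0853
```

Run:
```python
from h import *
im,cm=shot('w13')
for c,zz in (('yellow',(.01,.15)),('red',(.05,)),('terra',(.1,))):
  for b in blobs(im,c,200): print(c,np.round(b[:3]),b[3],*[toplane(cm,b[:2],z)[:2].round(4) for z in zz])
rel([.537,.104,.23])
cv2.imwrite('pics/s13.png',cv2.resize(eyes.get_image('side')[100:300,200:400],None,fx=3,fy=3))
```

```text
yellow [ 319.   91. 8535.] (269, 38, 102, 107) [ 0.605  -0.0964] [ 0.6033 -0.0967]
terra [ 320.   89. 5230.] (280, 47, 81, 86) [ 0.6027 -0.0965]
pos [ 0.6805 -0.0972  0.2346] toolx [-1.     0.001  0.002] z [-0.002  0.    -1.   ] w 0.0859 t 22.45 F [-0.2  0.3  0.2]
shift [0.1437 0.201  0.0049] n 4.943562435627449
```

View pics/w13.png

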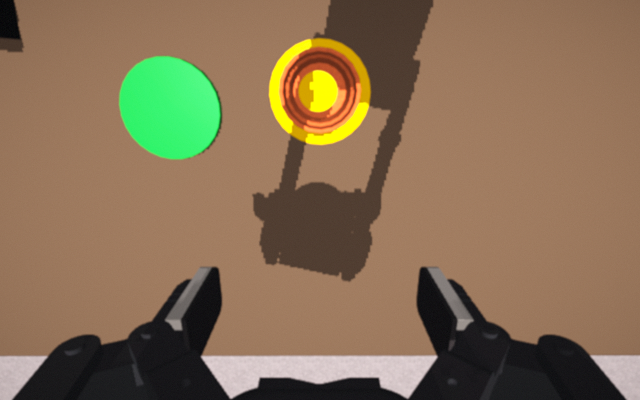

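View pics/s13.png

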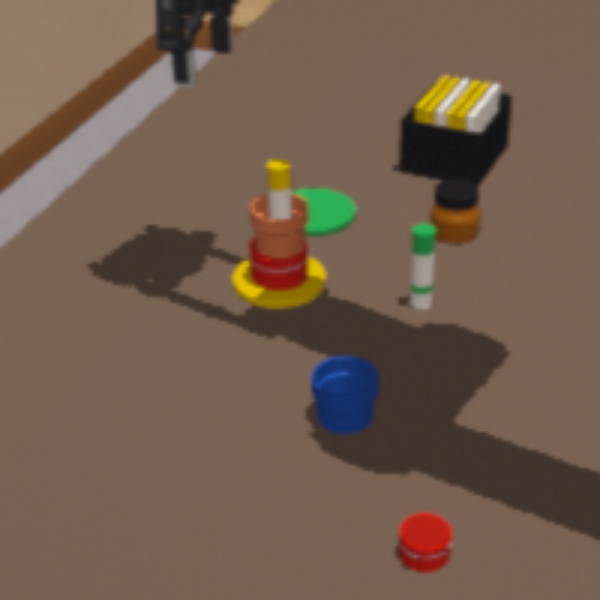

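The yellow kit stands concentric, with the cap at (318,92) and the pot at (320,89), and it is upright in the side view. Next is the blue pot.

>>> {"name": "servo_tool", "arguments": {"increments": [{"slide": [0.02,0.025,0],"spin": 0},{"slide": [0.028,0.04,0],"spin": 0},{"slide": [0.028,0.04,0.01],"spin": 0},{"slide": [0.028,0.04,0.015],"spin": 0},{"slide": [0.028,0.04,0.015],"spin": 0},{"slide": [0.011,0.015,0.01],"spin": 0},{"slide": [0,0,0],"spin": 0},{"slide": [0,0,0],"spin": 0}]}}

```text
clock: 23.3
position: [0.5393, 0.1009, 0.1864]
ee_rot: [0.001, 0.0, 1.0, -0.0]
contact_force: [0.9, -0.6, 0.9]
width: 0.0855
```

Run:
```python
from h import *
im,cm=shot('w14')
for b in blobs(im,'blue',600): print(np.round(b[:3]),b[3],toplane(cm,b[:2],.05).round(4))
rel([.464,.103,.0145])
```

```text
[ 322.   89. 5391.] (282, 46, 81, 86) [0.4606 0.103  0.05  ]
pos [0.5402 0.1004 0.1866] toolx [-1.     0.002 -0.002] z [ 0.002 -0.001 -1.   ] w 0.0855 t 23.35 F [-0.5  0.   0.2]
shift [0.0767 0.0026 0.1719] n 3.7641807595486285
```

View pics/w14.png

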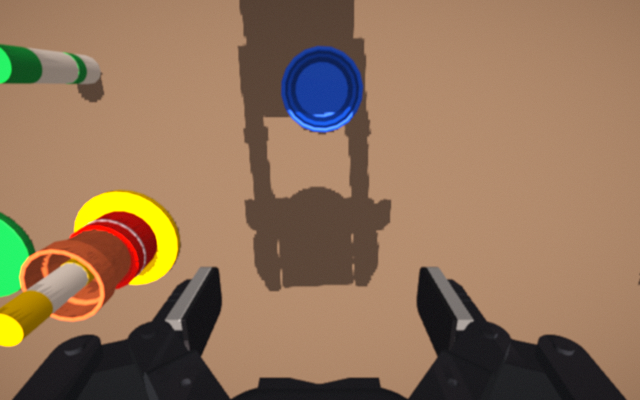

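The blue rim is at (322,89), giving (0.4606, 0.103), and the top view agrees within 2 mm. Grasping with TCP at about (0.463, 0.103).

>>> {"name": "servo_tool", "arguments": {"increments": [{"slide": [0.025,0.0025,0.0],"spin": 0},{"slide": [0.03,0,0.02],"spin": 0},{"slide": [0.022,0,0.03],"spin": 0},{"slide": [0,0,0.04],"spin": 0},{"slide": [0,0,0.04],"spin": 0},{"slide": [0,0,0.03],"spin": 0},{"slide": [0,0,0.012],"spin": 0},{"slide": [0,0,0],"spin": 0}]}}

```text
clock: 24.15
position: [0.4627, 0.1025, 0.0121]
ee_rot: [-0.001, 0.002, 1.0, -0.0]
contact_force: [-0.8, -0.4, 1.2]
width: 0.0855
```

>>> {"name": "servo_tool", "arguments": {"increments": [{"slide": [0,0,0],"spin": 0},{"slide": [0,0,0],"spin": 0},{"slide": [0,0,0],"spin": 0},{"slide": [0,0,0],"spin": 0},{"slide": [0,0,0],"spin": 0},{"slide": [0,0,0],"spin": 0}], "hand": 0, "newtons": 30}}

```text
clock: 24.75
position: [0.4645, 0.1033, 0.015]
ee_rot: [0.002, 0.0, 1.0, -0.0]
contact_force: [-0.0, -1.9, 7.4]
width: 0.0616
```

Run:
```python
from h import *
im,cm=shot('w15')
for b in blobs(im,'blue',600): print(np.round(b[:3]),b[3])
rel([.463,.103,.16])
```

```text
[  319.   291. 22609.] (233, 199, 172, 176)
pos [0.4645 0.1033 0.0151] toolx [-1.     0.001 -0.004] z [ 0.004 -0.001 -1.   ] w 0.0614 t 24.8 F [ 0.7 -2.5  7. ]
shift [ 0.0009 -0.0004 -0.1449] n 2.899042375461647
```

View pics/w15.png

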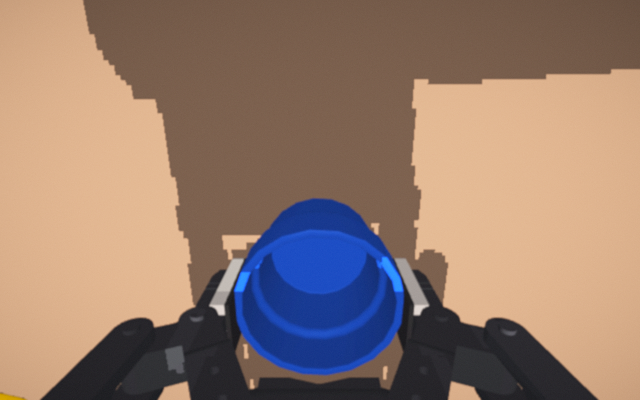

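Run:
```python
from h import *
st=manip.get_state(); cm=cam('wrist',st)
print((toplane(cm,(319,230),.05)+toplane(cm,(319,374),.05))/2-st['position'])
```

```text
[-3.42347561e-03 -3.65571196e-06  3.49439738e-02]
```

>>> {"name": "servo_tool", "arguments": {"increments": [{"slide": [0,0,-0.02],"spin": 0},{"slide": [0,0,-0.04],"spin": 0},{"slide": [0,0,-0.045],"spin": 0},{"slide": [0,0,-0.045],"spin": 0},{"slide": [0,0,-0.045],"spin": 0},{"slide": [0,0,-0.03],"spin": 0},{"slide": [0,0,0],"spin": 0},{"slide": [0,0,0],"spin": 0}]}}

```text
clock: 25.6
position: [0.4623, 0.1039, 0.2387]
ee_rot: [0.001, 0.001, 1.0, 0.0]
contact_force: [-1.1, 0.4, -1.8]
width: 0.0617
```

Run:
```python
from h import *
rel([.625,-.15,.23])
rel([.625,-.15,.23])
```

```text
pos [0.4623 0.1039 0.2387] toolx [-1.     0.001 -0.001] z [ 0.001  0.    -1.   ] w 0.0617 t 25.6 F [-1.1  0.4 -1.8]
shift [-0.163  -0.2537  0.0088] n 6.0339379212759034
pos [0.4623 0.1039 0.2387] toolx [-1.     0.001 -0.001] z [ 0.001  0.    -1.   ] w 0.0617 t 25.6 F [-1.1  0.4 -1.8]
shift [-0.163  -0.2537  0.0088] n 6.0339379212759034
```

>>> {"name": "servo_tool", "arguments": {"increments": [{"slide": [-0.015,-0.025,0],"spin": 0},{"slide": [-0.025,-0.04,0],"spin": 0},{"slide": [-0.025,-0.04,0],"spin": 0},{"slide": [-0.025,-0.04,0],"spin": 0},{"slide": [-0.025,-0.04,0],"spin": 0},{"slide": [-0.025,-0.04,0],"spin": 0},{"slide": [-0.023,-0.029,0],"spin": 0},{"slide": [0,0,0],"spin": 0}]}}

```text
clock: 26.4
position: [0.6268, -0.1547, 0.2342]
ee_rot: [-0.002, 0.003, 1.0, -0.0]
contact_force: [-0.6, 0.8, -1.5]
width: 0.0618
```

>>> {"name": "servo_tool", "arguments": {"increments": [{"slide": [0,0,0],"spin": 0},{"slide": [0,0,0],"spin": 0},{"slide": [0,0,0],"spin": 0}]}}

```text
clock: 26.7
position: [0.6243, -0.149, 0.2379]
ee_rot: [-0.001, 0.0, 1.0, 0.0]
contact_force: [-0.7, 1.0, -0.9]
width: 0.0615
```

Run:
```python
from h import *
im,cm=shot('w16')
for b in blobs(im,'green',600): print(np.round(b[:3]),b[3],toplane(cm,b[:2],.01).round(4))
rel([.625,-.251,.1])
```

```text
[ 225.  161. 6894.] (178, 115, 95, 93) [ 0.6209 -0.2514  0.01  ]
pos [ 0.6246 -0.1491  0.2384] toolx [-1.    -0.     0.001] z [-0.001  0.001 -1.   ] w 0.0621 t 26.75 F [-0.1 -0.3 -1.4]
shift [-0.0005 -0.102   0.1383] n 3.436841196100905
```

View pics/w16.png

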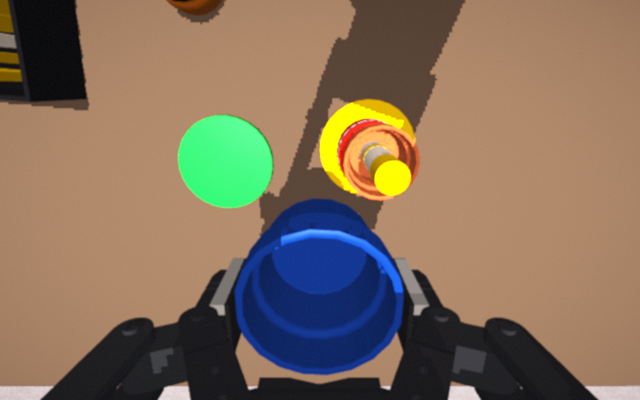

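The green plinth is at (225,161), giving (0.621, -0.2514). The pot sits 3.4 mm short of the TCP in x, so the target TCP is (0.6243, -0.2514).

>>> {"name": "servo_tool", "arguments": {"increments": [{"slide": [0,-0.025,0],"spin": 0},{"slide": [0,-0.04,0],"spin": 0},{"slide": [0,-0.0373,0.01],"spin": 0},{"slide": [0,0,0.03],"spin": 0},{"slide": [0,0,0.04],"spin": 0},{"slide": [0,0,0.04],"spin": 0},{"slide": [0,0,0.03],"spin": 0},{"slide": [0,0,0.015],"spin": 0}]}}

```text
clock: 27.55
position: [0.623, -0.2507, 0.0704]
ee_rot: [-0.002, 0.0, 1.0, 0.001]
contact_force: [-0.1, 0.5, -1.0]
width: 0.0618
```

>>> {"name": "servo_tool", "arguments": {"increments": [{"slide": [0,0,0.015],"spin": 0},{"slide": [0,0,0.01],"spin": 0},{"slide": [0,0,0],"spin": 0},{"slide": [0,0,0],"spin": 0}]}}

```text
clock: 27.95
position: [0.6255, -0.2525, 0.0491]
ee_rot: [0.0, 0.0, 1.0, -0.0]
contact_force: [-0.2, 0.2, -2.0]
width: 0.0615
```

Run:
```python
from h import *
rel([.6243,-.2514,.025])
```

```text
pos [ 0.6255 -0.2525  0.0491] toolx [-1.     0.001 -0.001] z [ 0.001 -0.    -1.   ] w 0.0615 t 27.95 F [-0.2  0.2 -2. ]
shift [0.0013 0.0011 0.0241] n 0.48349312407292877
```

>>> {"name": "servo_tool", "arguments": {"increments": [{"slide": [0.001,0.001,0.01],"spin": 0},{"slide": [0,0,0.007],"spin": 0},{"slide": [0,0,0.004],"spin": 0},{"slide": [0,0,0.002],"spin": 0},{"slide": [0,0,0.001],"spin": 0},{"slide": [0,0,0],"spin": 0}]}}

```text
clock: 28.55
position: [0.6238, -0.2515, 0.0252]
ee_rot: [-0.0, 0.001, 1.0, 0.0]
contact_force: [-2.1, 0.9, 4.2]
width: 0.0618
```

>>> {"name": "servo_tool", "arguments": {"increments": [{"slide": [0,0,0.001],"spin": 0},{"slide": [0,0,0],"spin": 0}]}}

```text
clock: 28.75
position: [0.6237, -0.2515, 0.0251]
ee_rot: [-0.0, 0.001, 1.0, 0.0]
contact_force: [-4.8, 2.4, 9.7]
width: 0.0619
```

>>> {"name": "servo_tool", "arguments": {"increments": [{"slide": [0,0,-0.001],"spin": 0},{"slide": [0,0,0],"spin": 0},{"slide": [0,0,0],"spin": 0},{"slide": [0,0,0],"spin": 0},{"slide": [0,0,0],"spin": 0}], "hand": 1}}

```text
clock: 29.25
position: [0.6242, -0.2517, 0.0241]
ee_rot: [-0.0, 0.001, 1.0, 0.0]
contact_force: [0.7, 1.0, -0.2]
width: 0.0853
```

>>> {"name": "servo_tool", "arguments": {"increments": [{"slide": [0,0,-0.01],"spin": 0},{"slide": [0,0,-0.03],"spin": 0},{"slide": [0,0,-0.045],"spin": 0},{"slide": [0,0,-0.045],"spin": 0},{"slide": [-0.03,0,-0.045],"spin": 0},{"slide": [-0.045,0,-0.03],"spin": 0},{"slide": [0,0,0],"spin": 0},{"slide": [0,0,0],"spin": 0}]}}

```text
clock: 30.05
position: [0.6942, -0.2517, 0.2247]
ee_rot: [0.001, 0.0, 1.0, -0.0]
contact_force: [-0.2, -0.1, -0.7]
width: 0.0858
```

Run:
```python
from h import *
im,cm=shot('w17')
for c,z in (('green',.01),('blue',.06)):
  for b in blobs(im,c,600): print(np.round(b[:3]),b[3],toplane(cm,b[:2],z).round(4))
rel([.521,-.107,.23])
```

```text
[ 319.   93. 8859.] (267, 39, 105, 109) [ 0.6204 -0.2518  0.01  ]
[ 320.   93. 4069.] (285, 57, 71, 74) [ 0.6192 -0.251   0.06  ]
pos [ 0.6928 -0.2514  0.2232] toolx [-1.     0.001  0.002] z [-0.002  0.001 -1.   ] w 0.0853 t 30.1 F [ 0.1 -0.4 -1.5]
shift [ 0.1719  0.1443 -0.0064] n 4.490397600323083
```

View pics/w17.png

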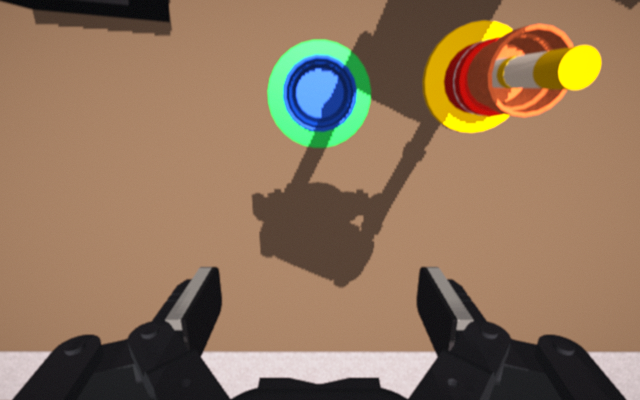

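The blue pot (320,93) and the green plinth (319,93) are concentric. Last is the green tube.

>>> {"name": "servo_tool", "arguments": {"increments": [{"slide": [0.02,0.018,0],"spin": 0},{"slide": [0.032,0.027,0],"spin": 0},{"slide": [0.032,0.027,0],"spin": 0},{"slide": [0.032,0.027,0],"spin": 0},{"slide": [0.032,0.027,0],"spin": 0},{"slide": [0.024,0.018,0],"spin": 0},{"slide": [0,0,0],"spin": 0},{"slide": [0,0,0],"spin": 0}]}}

```text
clock: 30.9
position: [0.52, -0.1072, 0.2233]
ee_rot: [-0.001, 0.001, 1.0, 0.0]
contact_force: [-0.2, -0.0, -0.1]
width: 0.0856
```

Run:
```python
from h import *
im,cm=shot('w18')
for b in blobs(im,'green',300): print(np.round(b[:3]),b[3],toplane(cm,b[:2],.095).round(4))
rel([.446,-.107,.06])
```

```text
[ 197.  247. 4760.] (148, 212, 92, 76) [ 0.5713 -0.2137  0.095 ]
[320.  94. 826.] (304, 77, 32, 34) [ 0.4446 -0.1065  0.095 ]
pos [ 0.521  -0.1078  0.2233] toolx [-1.     0.002  0.001] z [-0.001 -0.    -1.   ] w 0.0852 t 30.95 F [-0.5  0.1  0. ]
shift [0.0749 0.0007 0.1634] n 3.5944174497477825
```

View pics/w18.png

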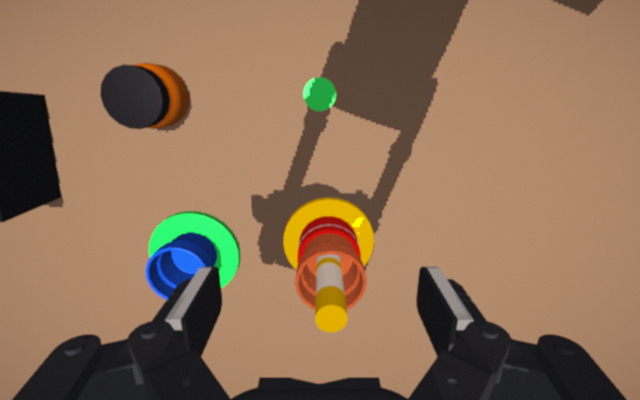

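The green cap is at (320,94), giving (0.4446, -0.1065), and the top view gives (0.4455, -0.1067).

>>> {"name": "servo_tool", "arguments": {"increments": [{"slide": [0.03,0.001,0.0],"spin": 0},{"slide": [0.03,0,0.01],"spin": 0},{"slide": [0.0145,0,0.03],"spin": 0},{"slide": [0,0,0.04],"spin": 0},{"slide": [0,0,0.04],"spin": 0},{"slide": [0,0,0.03],"spin": 0},{"slide": [0,0,0.013],"spin": 0},{"slide": [0,0,0],"spin": 0}]}}

```text
clock: 31.75
position: [0.4459, -0.1067, 0.0582]
ee_rot: [-0.003, 0.001, 1.0, 0.001]
contact_force: [0.3, -0.4, 0.2]
width: 0.0857
```

>>> {"name": "servo_tool", "arguments": {"increments": [{"slide": [0,0,0],"spin": 0},{"slide": [0,0,0],"spin": 0},{"slide": [0,0,0],"spin": 0},{"slide": [0,0,0],"spin": 0},{"slide": [0,0,0],"spin": 0},{"slide": [0,0,0],"spin": 0},{"slide": [0,0,0],"spin": 0},{"slide": [0,0,0],"spin": 0}], "hand": 0, "newtons": 25}}

```text
clock: 32.55
position: [0.4478, -0.1067, 0.0616]
ee_rot: [0.001, 0.001, 1.0, -0.0]
contact_force: [0.2, 0.4, 6.0]
width: 0.0229
```

Run:
```python
from h import *
im,cm=shot('w19')
for b in blobs(im,'green',300): print(np.round(b[:3]),b[3])
rel([.446,-.107,.23])
```

```text
[ 319.  290. 4556.] (287, 246, 65, 87)
[319. 217. 466.] (299, 208, 41, 17)
pos [ 0.4478 -0.1067  0.0616] toolx [-1.     0.001 -0.002] z [ 0.002 -0.001 -1.   ] w 0.0237 t 32.6 F [-0.4  0.1  6. ]
shift [ 0.0015 -0.0004 -0.1684] n 3.3689427613765326
```

View pics/w19.png

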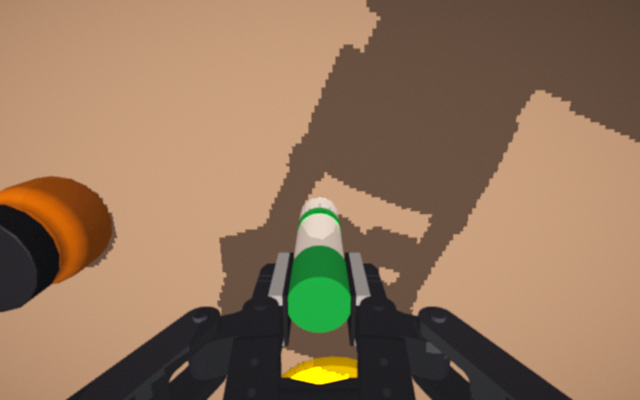

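>>> {"name": "servo_tool", "arguments": {"increments": [{"slide": [0,0,-0.02],"spin": 0},{"slide": [0,0,-0.04],"spin": 0},{"slide": [0,0,-0.04],"spin": 0},{"slide": [0,0,-0.04],"spin": 0},{"slide": [0,0,-0.02],"spin": 0},{"slide": [0,0,0],"spin": 0}]}}

```text
clock: 33.2
position: [0.449, -0.1071, 0.2238]
ee_rot: [0.003, 0.001, 1.0, -0.001]
contact_force: [0.2, 0.1, -1.1]
width: 0.0232
```

>>> {"name": "servo_tool", "arguments": {"increments": [{"slide": [-0.015,-0.012,0],"spin": 0},{"slide": [-0.032,-0.026,0],"spin": 0},{"slide": [-0.032,-0.026,0],"spin": 0},{"slide": [-0.032,-0.026,0],"spin": 0},{"slide": [-0.032,-0.026,0],"spin": 0},{"slide": [-0.032,-0.028,0],"spin": 0},{"slide": [0,0,0],"spin": 0},{"slide": [0,0,0],"spin": 0}]}}

```text
clock: 34.0
position: [0.6212, -0.2506, 0.2175]
ee_rot: [-0.002, 0.001, 1.0, 0.001]
contact_force: [-0.6, 0.1, -1.0]
width: 0.0232
```

Run:
```python
from h import *
im,cm=shot('w20')
rel([.6225,-.2515,.0766])
```

```text
pos [ 0.6207 -0.2499  0.2183] toolx [-1.     0.001  0.004] z [-0.004  0.003 -1.   ] w 0.0233 t 34.05 F [-0.1 -0.1 -1. ]
shift [-0.0024 -0.0019  0.1417] n 2.8351498337207035
```

View pics/w20.png

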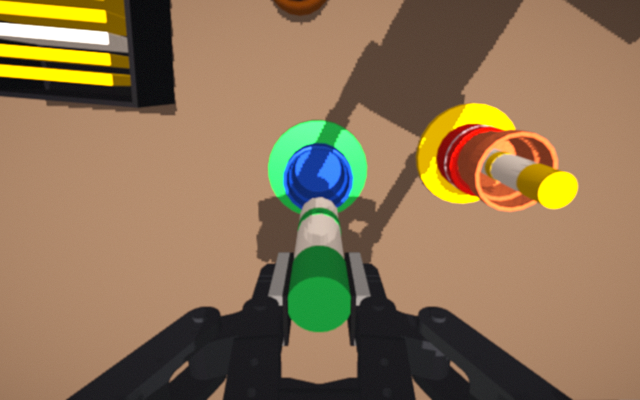

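The tube is above the blue pot, which sits at (319,178), and both other kit parts are clear. Descending in stages.

>>> {"name": "servo_tool", "arguments": {"increments": [{"slide": [-0.001,-0.001,0],"spin": 0},{"slide": [0,0,0.02],"spin": 0},{"slide": [0,0,0.035],"spin": 0},{"slide": [0,0,0.03],"spin": 0},{"slide": [0,0,0.015],"spin": 0},{"slide": [0,0,0],"spin": 0},{"slide": [0,0,0],"spin": 0}]}}

```text
clock: 34.75
position: [0.6229, -0.2512, 0.1217]
ee_rot: [0.0, 0.0, 1.0, -0.0]
contact_force: [0.0, -0.1, -0.3]
width: 0.0235
```

Run:
```python
from h import *
rel([.6225,-.2515,.0766])
```

```text
pos [ 0.6229 -0.2512  0.1217] toolx [-1.     0.001 -0.001] z [ 0.001 -0.    -1.   ] w 0.0235 t 34.75 F [ 0.  -0.1 -0.3]
shift [ 0.0004 -0.0003  0.0451] n 0.9017571885751788
```

>>> {"name": "servo_tool", "arguments": {"increments": [{"slide": [0,0,0.015],"spin": 0},{"slide": [0,0,0.015],"spin": 0},{"slide": [0,0,0.008],"spin": 0},{"slide": [0,0,0.004],"spin": 0},{"slide": [0,0,0.002],"spin": 0},{"slide": [0,0,0.001],"spin": 0},{"slide": [0,0,0],"spin": 0}]}}

```text
clock: 35.45
position: [0.6236, -0.2519, 0.0767]
ee_rot: [0.001, 0.001, 1.0, -0.0]
contact_force: [-0.8, 0.0, 1.0]
width: 0.0229
```

>>> {"name": "servo_tool", "arguments": {"increments": [{"slide": [0,0,0.001],"spin": 0},{"slide": [0,0,0],"spin": 0}]}}

```text
clock: 35.65
position: [0.6237, -0.252, 0.0766]
ee_rot: [0.001, 0.001, 1.0, -0.0]
contact_force: [-1.9, 1.5, 5.5]
width: 0.0233
```

Seated at z=0.0766, as predicted. Releasing and retreating upward.

>>> {"name": "servo_tool", "arguments": {"increments": [{"slide": [0,0,0],"spin": 0},{"slide": [0,0,0],"spin": 0},{"slide": [0,0,0],"spin": 0},{"slide": [0,0,0],"spin": 0},{"slide": [0,0,0],"spin": 0},{"slide": [0,0,0],"spin": 0}], "hand": 1}}

```text
clock: 36.25
position: [0.623, -0.2517, 0.0746]
ee_rot: [-0.0, 0.001, 1.0, 0.0]
contact_force: [0.4, 0.6, -1.1]
width: 0.0855
```

>>> {"name": "servo_tool", "arguments": {"increments": [{"slide": [0,0,-0.01],"spin": 0},{"slide": [0,0,-0.03],"spin": 0},{"slide": [0,0,-0.04],"spin": 0},{"slide": [0,0,-0.045],"spin": 0},{"slide": [-0.03,0,-0.03],"spin": 0},{"slide": [-0.045,0,0],"spin": 0},{"slide": [0,0,0],"spin": 0},{"slide": [0,0,0],"spin": 0}]}}

```text
clock: 37.05
position: [0.6981, -0.2515, 0.2291]
ee_rot: [-0.001, 0.0, 1.0, 0.0]
contact_force: [-0.3, 0.5, 0.5]
width: 0.0857
```

Run:
```python
from h import *
im,cm=shot('w21')
for c,zz in (('green',(.01,.11)),('blue',(.06,)),('yellow',(.01,.15)),('terra',(.1,))):
  for b in blobs(im,c,300): print(c,np.round(b[:3]),b[3],*[toplane(cm,b[:2],z)[:2].round(4) for z in zz])
cv2.imwrite('pics/s21.png',cv2.resize(eyes.get_image('side')[100:300,200:400],None,fx=3,fy=3))
cv2.imwrite('pics/t21.png',eyes.get_image('top'))
rel([.6,0,.3])
```

```text
green [ 318.   90. 8706.] (267, 36, 103, 109) [ 0.6208 -0.252 ] [ 0.6199 -0.2519]
blue [ 319.   89. 4038.] (284, 53, 71, 74) [ 0.6196 -0.2513]
yellow [ 468.   74. 8120.] (421, 17, 88, 113) [ 0.6059 -0.1034] [ 0.6103 -0.1608]
yellow [ 564.   62. 2354.] (530, 39, 67, 46) [ 0.595  -0.0114] [ 0.6037 -0.1044]
yellow [503.  68. 344.] (494, 52, 19, 31) [ 0.5999 -0.0703] [ 0.6067 -0.1405]
terra [ 520.   66. 7326.] (466, 19, 104, 94) [ 0.6034 -0.1029]
pos [ 0.6967 -0.2517  0.2296] toolx [-1.     0.002  0.002] z [-0.002  0.001 -1.   ] w 0.0854 t 37.2 F [ 0.2  0.1 -0.5]
shift [ 0.0972  0.2516 -0.0701] n 5.573828671972361
```

View pics/w21.png

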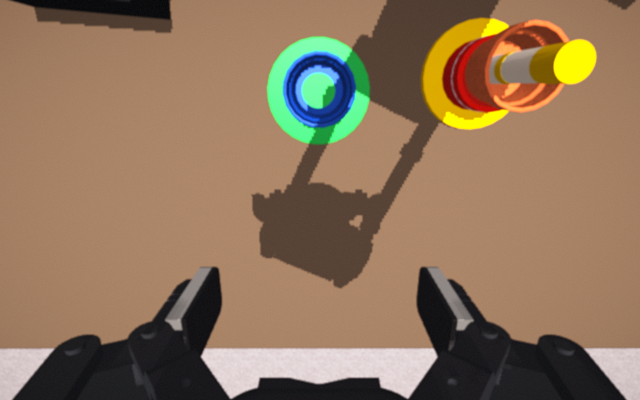

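View pics/s21.png

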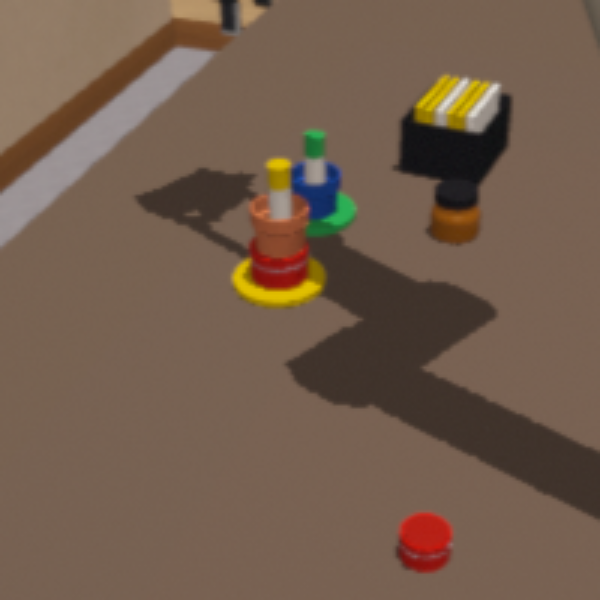

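View pics/t21.png

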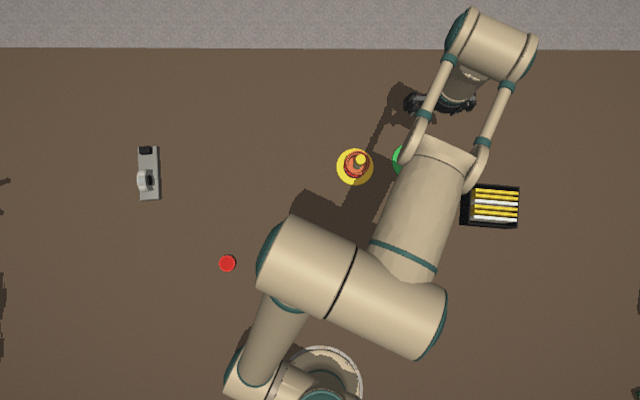

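The green cap (318,90), blue pot (319,89) and green plinth are concentric. Both kits stand upright in the side view, the bystanders haven't moved, and the gripper is clear. Handing in.

```bash
python3 -c "
from rig import manip
print(manip.sign_off())"
```

```text
the job is handed in; nothing more can be done
None
```

Both growing kits are built and the job is handed in, at about 37 s of the 122 s allowed. The hand-in reports no verdict.

- **Yellow plinth:** red tin (the larger one), terracotta pot on it, yellow-capped tube standing in the pot. In the wrist view, each part was within about 2.5 mm of the centre of the one below. I checked this stack when it was built; at the end I saw it only from the side and at an angle, where it looked unchanged.
- **Green plinth:** blue pot with the green-capped tube standing in it, each within about 1.5 mm of centre in the last wrist view.
- **Seating:** each part touched down within about 1 mm of its expected height. The side view shows both kits upright. I judged tilt by eye and did not measure it.
- **Bystanders:** the tape dispenser and card box look unmoved in the last top view. The arm hid the jar there, but in the side view it looks to be in the same place. I checked these by eye too.
- **Mismatches:** the wrist and top cameras disagreed by 2–4 mm in x, so I placed parts using wrist-camera offsets. An early move call was refused because its rows lacked a "spin" value; nothing moved, and I resent it.

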